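# Secure a sample dish with a retaining rod

## Task

Set the small aluminium sample dish upright and flat on the stage's round pad, centred between its four pins, and let go of it. Then take the retaining rod by its square grip, thread it from the flared side (the robot's left) through the near bushing, over the dish without pressing on it, and on through the far bushing until its tip stands clearly out beyond it. Finish while still holding the rod by its grip in this position, so that a colleague can fit the clip; leave the other things on the bench where they are.

Things in the scene. Friction and masses are not known exactly. Their poses are not given: they have to be found in the camera images.
- dish_center (a point): Centre (half-way up) of the small lidded aluminium sample dish, a closed round tin 53 mm across at the lid (50 mm at the body) and 23 mm high, so its centre is 11.5 mm over what it stands on; about 40 g. It starts upright on the bench between the stage and the rod rest. Axes as the dish's: z up.
- dish: The small sample dish itself; origin at the centre of its underside, z up through the lid.
- stage: Sample stage, fixed: steel plate 116 (x) by 176 (y) by 8 mm, origin at the centre of its underside on the bench, z up. On it a round pad with four pins, and on its y axis two flared steel bushings on pedestals 30 mm wide in x, highest point 63 mm. The rod enters from +y (the robot's left). A rod in the bushings clears the lid of a seated dish by 6 mm.
- stage_center (a point): Centre of the top of the stage's round grey pad (84 mm across), 12 mm over the bench; axes as the stage's. Four steel pins, 8 mm thick, 11 mm tall over the pad, tops tapered, stand at (+-24, +-24) mm round it and leave about 3 mm round the dish. The +x and -x sides are open for fingers.
- near_bushing (a point): Centre of the bushing entered first, at y = +59 mm of the stage, 46 mm over the bench; axes as the stage's, bore along y. It is 22 mm long (y 48 to 70 mm), bore 14 mm, widening over the last 9 mm to a funnel 23 mm wide at its +y end.
- far_bushing (a point): Centre of the bushing entered second, at y = -59 mm of the stage, 46 mm over the bench, on the same bore axis and of the same shape (y -70 to -48 mm, funnel at its +y end); its outlet is at y = -70 mm.
- rod: Retaining rod, 210 mm long, 80 g; origin on its axis in the middle of its grip, x axis from grip to tip. Grey grip 14 x 14 mm square, 44 mm long (x -22 to 22 mm), then a steel shaft 10 mm thick to x = 188 mm, the last 8 mm tapered. Weight centre at x = 63 mm. It lies level in the rest, axis 34 mm over the bench, a flat of the grip upward; lift it straight up.
- rod_grip (a point): Middle of the rod's square grip, on the rod's axis: the place to grasp, fingers on its two sides. Axes as the rod's.
- rod_tip (a point): Tip of the rod, on its axis, 188 mm from rod_grip.
- rest: Rod rest, fixed: a steel plate 150 x 56 x 6 mm with two U forks 39 mm high, 34 mm wide, 10 mm thick, at x = +-55 mm; origin at the centre of its underside. The rod lies in it along x with its grip overhanging in the air at the -x end (about x = -95 mm), near the robot.
- wide_dish: Bystander: a wider lidded aluminium dish, 61 mm across, 26 mm high, right of the stage; not to be disturbed.
- vial: Bystander: clear sample vial with a screw cap, 33 mm thick, 78 mm high, behind the stage; not to be disturbed.
- eraser: Bystander: eraser in a sleeve, 21 x 44 x 12 mm, in front of the stage; not to be disturbed.
Mind the look-alikes: they are no part of the job. What is shaped like the dish but blue is not meant.

How it is judged:
On the way, in this order (a step that is already met when the one before it is completed fails the run):
1. the dish stands flat on the pad between the four pins and is let go (horizontal distance between dish_center and stage_center below 0.009 m and z of dish_center in the frame of stage between 0.02 and 0.0275 m and angle between dish's own z axis and vertical below 0.1 rad and contact force between the fingers and dish below 0.1 N), for 0.2 s.
2. the rod's tip has come through the near bushing and is in line with it, not yet at the far one (horizontal distance between dish_center and stage_center below 0.009 m and z of dish_center in the frame of stage between 0.02 and 0.0275 m and angle between dish's own z axis and vertical below 0.1 rad and x of rod_tip in the frame of stage between -0.007 and 0.007 m and z of rod_tip in the frame of stage between 0.039 and 0.053 m and y of rod_tip in the frame of stage between -0.048 and 0.046 m and angle between the x axis of rod and the y axis of stage, either way round below 0.1 rad and y of rod_grip in the frame of stage above 0.08 m), for 0.1 s.
At the end, for the whole second after the job is handed in: Dish flat on the pad within 9 mm of its centre, tilt < 0.1 rad. Rod through both bushings, grip on the flared side, tip 4 mm or more past the far outlet, within 7 mm of the bore axis and 0.1 rad of its direction, at rest, < 0.5 N on the dish, gripped with > 3 N (horizontal distance between dish_center and stage_center below 0.009 m and z of dish_center in the frame of stage between 0.02 and 0.0275 m and angle between dish's own z axis and vertical below 0.1 rad and x of rod_tip in the frame of stage between -0.007 and 0.007 m and z of rod_tip in the frame of stage between 0.039 and 0.053 m and y of rod_tip in the frame of stage between -0.1 and -0.074 m and angle between the x axis of rod and the y axis of stage, either way round below 0.1 rad and y of rod_grip in the frame of stage above 0.08 m and contact force between the fingers and rod above 3 N and contact force between rod and dish below 0.5 N and linear speed of rod below 0.02 m/s); the arm keeps its last pose, push and grip.
It fails at once if a bystander (wide dish, vial, eraser) is moved by more than 30 mm (distance of any of wide_dish, vial, eraser from where it was at the start of the episode above 0.03 m).
It fails at once if the sample dish is tipped by more than 0.7 rad (angle between dish's own z axis and vertical above 0.7 rad).
It also fails if it takes over 61 s, if anything falls off the work surface, if the arm or the gripper's body presses on something with over 40 N, if the wrist force passes 120 N, or if a joint passes its speed limit or range.

## Robot

A 6-joint arm with a two-finger parallel gripper is mounted at the origin on a cart in front of the work surface, level with it; the furniture and walls round the work are solid. World frame = base frame: x ahead of the robot, y to its left, z up, the work surface at z = 0. Lengths are in m, angles in rad, forces in N, time in s.
With the tool pointing down it reaches from about 0.25 to 0.725 m from the base axis. Payload 4 kg.
Tool frame: the origin (TCP) lies midway between the tips of the shut fingers; the grasp point (between the pads) lies bot.tcp_to_grasp behind it (bot.tcp_to_grasp is the distance from the TCP to the grasp point, in m); z points along the fingers, y is the line along which they close (so a half turn about z gives the same grasp; the last joint's range is limited). The gripper opens to 85 mm and grips with 20 to 120 N. Pads are 22 mm wide; open, the fingers measure 114 mm over their backs; the gripper's body (76 mm by 85 mm) begins 54 mm behind the grasp point. The pads swing forward as they close: fully open they stand 13 mm farther back than shut.
Start: joints at [1.106, 0.241, 0.005, 1.335, 0, 1.571], TCP at [0.224, 0.447, 0.209] pointing down, gripper open.
Joint ranges: [-2.72, 2.72], [-1.05, 1.87], [-1.09, 1.28], [-1.99, 2.15], [-1.42, 1.44], [-3.14, 3.14]. Speed limits (rad/s): [2.79, 2.79, 3.14, 3.14, 3.14, 3.14].

## Interface

Orientations are given as a unit quaternion [x, y, z, w].
In Python, from workcell import readout, camera, bot gives the robot as it stands. The module is installed in compiled form; this text tells all that it offers.
- The arm moves only by the tool jog_arm, never from a script. Its argument "motion" is a list of rows, each an object of numbers: "x", "y", "z": the shift along the tool's x, y, z in mm; "spin": the turn about the tool's z in degrees; "fingers": the closure, from -1 (fully open) to 1 (shut). A call has 1 to 8 rows; each row is the pose to reach, as a shift and turn from the pose commanded when the call began, along the tool's axes at that moment; what a row does not reach only later rows make up. A row lasts 1/8 s, in which the tool goes at most 62.5 mm and 10.7 degrees, less where a joint would pass 70% of its speed; a pose out of reach is approached as far as the arm can. A call with a gripper value outside its range is refused whole. The fingers move at their own pace and stop on an object; the grip force is fixed at half the most. Time passes only in rows, so rows that repeat a pose let the fingers close. It gives the time, the measured TCP pose, the force, the opening and the grip force at its end, in the units of the state.
- readout.get_obs(): the state, without advancing time (a new reading comes with each control period).
- camera(name): name is "side" or "top" or "wrist"; returns a dict with "pixels" (384x512x3 uint8, red, green, blue), "K" (3x3 intrinsics, pixels), "rvec" (rotation vector, rad) and "tvec" (3), from world to camera coordinates, as OpenCV has them. Camera axes: x right, y down, z forward; pixel columns grow to the right and rows downward; lengths in m; the calibration is good to about 2 mm. A picture is of the moment at which its call begins. There is no depth.
- bot.job_done(): hands the job in; it is judged then, once.
The state is a dict: "clock": time; "joint_pos": joint angles; "joint_vel": joint speeds; "tau": joint torques, N m; "eef_pos": TCP position; "tool_rot": TCP orientation; "ft_force": force on the tool from outside, world axes, zero at the start; "ft_torque": the same for the moment, N m; "grip_width": finger opening in m; "grasp_force": force on a finger pad.
Only numpy, scipy, OpenCV 4.12 (cv2) and the standard library are available. Lean on these libraries where they do the work, as an engineer would, in place of code of your own. Each camera call takes 0.05 s, during which the arm holds its last target. There are 200 camera calls.

## Working session

There is one attempt and no reset: what is moved stays moved. The work goes in short steps, Python scripts to look and compute and a tool call to move; the robot and the scene stay as the last step left them, time stands still between calls to the robot, and variables do not carry over. Pictures are saved under pics/ and viewed, at most 10 in all, crops included, and the job is handed in when it is done.

Besides the shell and the picture viewer there is one more tool, called by a JSON object that holds its "name" and its "arguments". jog_arm: Moves the arm, as the interface text tells. Its arguments: {"type":"object","properties":{"motion":{"type":"array"}},"required":["motion"]}

```bash
mkdir -p pics; python3 - <<'E'
from workcell import readout, camera, bot
import cv2,numpy as np,pickle
o=readout.get_obs();print({k:np.round(v,3) for k,v in o.items()},bot.tcp_to_grasp)
d={n:camera(n) for n in("top","side")}
pickle.dump(d,open("c.pkl","wb"))
for n in d: cv2.imwrite(f"pics/{n}0.png",cv2.resize(d[n]["pixels"][:,:,::-1],(800,600),interpolation=cv2.INTER_CUBIC)); print(n,d[n]["K"].round(1).tolist(),d[n]["rvec"],d[n]["tvec"])
E
```

```text
{'clock': np.float64(0.0), 'joint_pos': array([ 1.106,  0.241,  0.004,  1.335, -0.   ,  1.571]), 'joint_vel': array([ 0.001,  0.001, -0.   ,  0.   ,  0.   , -0.001]), 'tau': array([-1.0000e-03, -3.7232e+01,  2.5241e+01,  1.7000e-02,  0.0000e+00,
        0.0000e+00]), 'eef_pos': array([0.224, 0.446, 0.208]), 'tool_rot': array([ 0.23 ,  0.973, -0.001, -0.   ]), 'ft_force': array([0.378, 0.044, 0.752]), 'ft_torque': array([0.011, 0.006, 0.032]), 'grasp_force': np.float64(0.0), 'grip_width': np.float64(0.085)} 0.0187
top [[392.3, 0.0, 252.1], [0.0, 392.3, 188.7], [0.0, 0.0, 1.0]] [ 2.13654136 -2.18224984  0.09803909] [-0.08320908  0.54463507  1.08011315]
side [[353.2, 0.0, 256.2], [0.0, 353.2, 188.7], [0.0, 0.0, 1.0]] [ 2.11814807 -0.26019822  0.15246191] [-0.54080894  0.06410605  0.8882411 ]
```

View pics/top0.png

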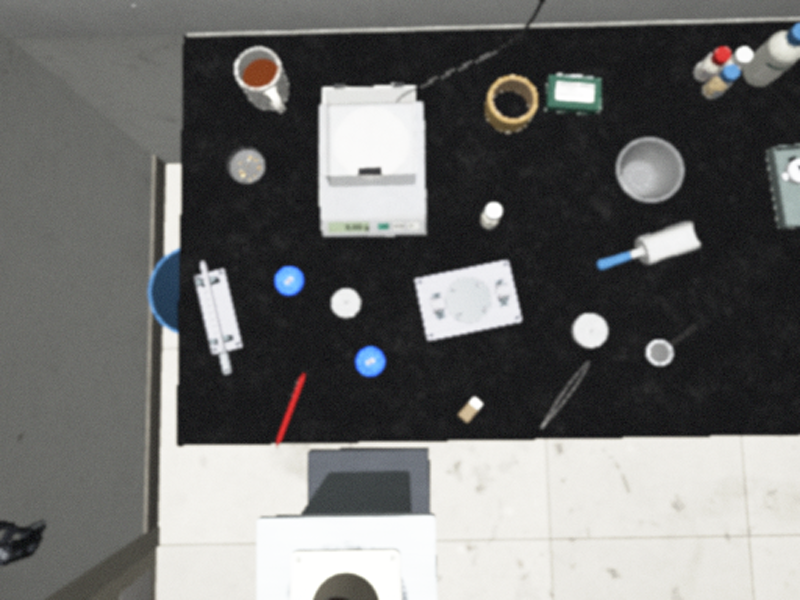

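View pics/side0.png

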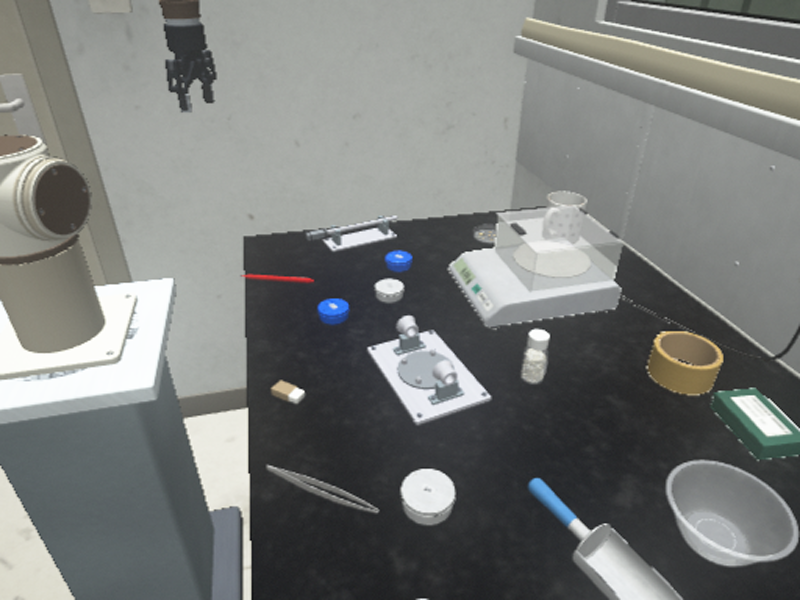

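The top picture shows the stage at (468,300), the rod in its rest at about (217,315) with the grip at (226,365), and the vial at (491,214). The eraser is at (470,409).

Dish candidates are the aluminium tin at (346,303), two blue tins at (289,281) and (370,361), and a larger aluminium tin at (590,330). Only (346,303) is aluminium, small and between the stage and the rest. I'll confirm it in an enlarged crop.

```bash
cat > h.py <<'E'
import cv2,numpy as np,pickle
def P(c,p): return cv2.projectPoints(np.float64(p).reshape(-1,3),c["rvec"],c["tvec"],c["K"],None)[0].reshape(-1,2)
def W(c,uv,z):
    R=cv2.Rodrigues(c["rvec"])[0]; C=-R.T@c["tvec"]
    uv=np.float64(uv).reshape(-1,2); d=np.c_[uv,np.ones(len(uv))]@np.linalg.inv(c["K"]).T@R
    return C+d*((np.reshape(z,(-1,1))-C[2])/d[:,2:])
E
python3 - <<'E'
from h import *
d=pickle.load(open("c.pkl","rb"));c=d["top"]
print(P(c,[.224,.446,.208]),P(d["side"],[.224,.446,.208]), -cv2.Rodrigues(c["rvec"])[0].T@c["tvec"])
f=c["pixels"][:,:,::-1]
a=cv2.resize(f[160:250,115:215],(800,720),interpolation=cv2.INTER_CUBIC)  # scale 8
a=a[:600]
b=cv2.resize(f[155:230,255:345],(720,600),interpolation=cv2.INTER_CUBIC)
cv2.imwrite("pics/a.png",a);cv2.imwrite("pics/b.png",b)
g=d["side"]["pixels"][:,:,::-1][130:275,190:383]
cv2.imwrite("pics/s.png",cv2.resize(g,None,fx=4,fy=4,interpolation=cv2.INTER_CUBIC))
E
```

```text
[[ 18.89848244 323.18958127]] [[128.15192197  78.87214094]] [ 0.42512415 -0.11058405  1.13014873]
```

View pics/a.png

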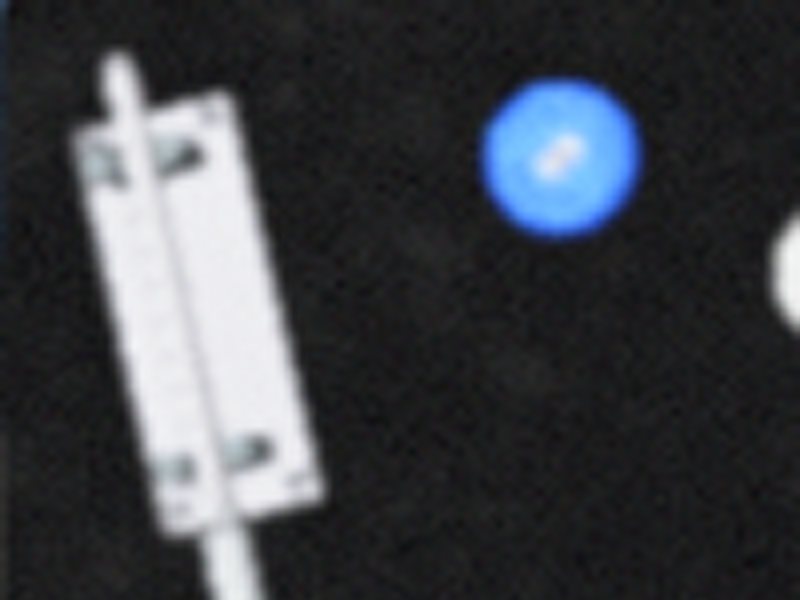

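View pics/b.png

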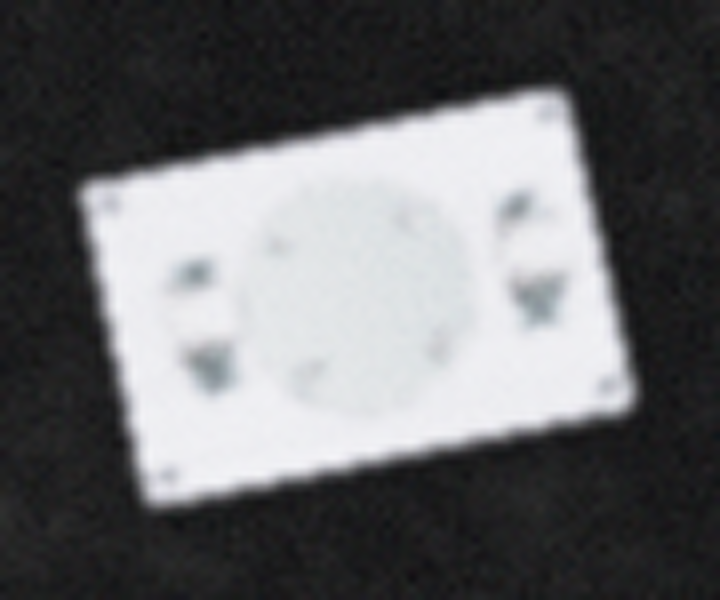

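View pics/s.png

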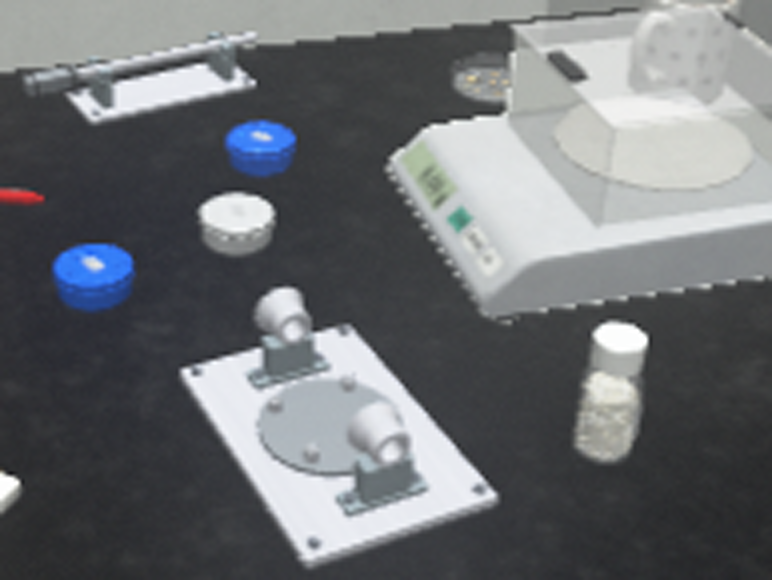

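The crops confirm that the plain aluminium tin sits between the stage and the rest (side crop (237,215)), beside two blue look-alikes at (260,145) and (93,275). In crop b the plate corners are (80,185), (568,88), (637,405) and (150,505). In the side crop they are (181,373), (350,322), (498,497) and (308,562). I'll fit the poses now.

```bash
python3 - <<'E'
from h import *
from scipy.optimize import least_squares
d=pickle.load(open("c.pkl","rb"));t,s=d["top"],d["side"]
A=lambda u:(np.float64(u)+.5)/8-.5+[115,160]
B=lambda u:(np.float64(u)+.5)/8-.5+[255,155]
S=lambda u:(np.float64(u)+.5)/4-.5+[190,130]
def fit(hx,hy,z,ut,us,x0):
    m=np.array([[hx,hy],[hx,-hy],[-hx,-hy],[-hx,hy]])
    def pts(p):
        q=m@np.array([[np.cos(p[2]),np.sin(p[2])],[-np.sin(p[2]),np.cos(p[2])]])+p[:2]
        return np.c_[q,np.full(4,z)]
    for nm,cs in(("both",((t,ut),(s,us))),("top",((t,ut),)),("side",((s,us),))):
        r=least_squares(lambda p:np.concatenate([(P(c,pts(p))-u).ravel() for c,u in cs]),x0)
        print(nm,r.x.round(4),np.degrees(r.x[2]).round(2),np.abs(r.fun).max().round(2))
# order: (+x,+y),(+x,-y),(-x,-y),(-x,+y); image up=+x,left=+y
print("stage");fit(.058,.088,.008,B([(80,185),(568,88),(637,405),(150,505)]),S([(350,322),(498,497),(308,562),(181,373)]),[.4,-.1,.2])
print("rest");fit(.075,.028,.006,A([(73,132),(230,92),(325,495),(168,537)]),S([(238,63),(257,84),(95,122),(67,95)]),[.4,.3,.2])
print("rod pts",W(t,A([(119,55),(232,560)]),.034).round(4).tolist(), W(t,[(226.5*.64,373*.64)],.034))
g=cv2.cvtColor(t["pixels"],cv2.COLOR_RGB2GRAY)
for nm,(u,v),z in(("dish",(221,194),.0215),("blue1",(185,180),.0215),("blue2",(237,231),.0215)):
    m=(g[v-16:v+17,u-16:u+17]>90).astype(np.uint8); n,l,st,ce=cv2.connectedComponentsWithStats(m)
    k=1+st[1:,4].argmax(); print(nm,st[k],W(t,ce[k]+[u-16,v-16],z).round(4))
print("dish side lid",W(s,S([(237,214)]),.023))
print("vial",W(t,[(314,137)],.0),"eraser",W(t,[(301,262)],.01))
E
```

```text
stage
both [ 0.5359 -0.2316  0.1822] 10.44 1.31
top [ 0.534  -0.2299  0.179 ] 10.26 0.7
side [ 0.5367 -0.2333  0.1834] 10.51 0.9
rest
both [0.5257 0.2302 0.2313] 13.25 2.65
top [0.5234 0.2317 0.2391] 13.7 0.55
side [0.5278 0.2222 0.2064] 11.82 1.15
rod pts [[0.6134, 0.2525, 0.034], [0.4341, 0.2106, 0.034]] [[0.40863052 0.20642963 0.034     ]]
dish [  6   6  21  20 324] [[ 0.5317 -0.0056  0.0215]]
blue1 [  7   6  18  19 274] [[0.5752 0.098  0.0215]]
blue2 [  6   7  20  19 289] [[ 0.4248 -0.0483  0.0215]]
dish side lid [[ 0.53350327 -0.0133489   0.023     ]]
vial [[ 0.69407219 -0.27873793  0.        ]] eraser [[ 0.3345592  -0.22759473  0.01      ]]
```

```bash
cat >> h.py <<'E'
from scipy.spatial.transform import Rotation as Ro
def state():
    from workcell import readout
    o=readout.get_obs(); R=Ro.from_quat(o["tool_rot"]).as_matrix()
    return o,R,np.degrees(np.arctan2(R[1,1],R[0,1]))
def go(xyz,ya):
    o,R,a=state(); s=(a-ya+90)%180-90
    print("pos",o["eef_pos"].round(4),"yang",a.round(2),"j",o["joint_pos"].round(2),"shift mm",(R.T@(np.array(xyz)-o["eef_pos"])*1000).round(1),"spin",s.round(2))
E
python3 -c "
from h import *
go([.532,-.008,.15],10.4)"
```

```text
pos [0.2239 0.4464 0.2084] yang 63.37 j [ 1.11  0.24  0.    1.34 -0.    1.57] shift mm [-479.1 -268.    58.9] spin 52.97
```

{"name": "jog_arm", "arguments": {"motion": [{"x": -60,"y": -33,"z": 0,"spin": 7},{"x": -120,"y": -67,"z": 5,"spin": 14},{"x": -180,"y": -100,"z": 10,"spin": 21},{"x": -240,"y": -134,"z": 20,"spin": 28},{"x": -300,"y": -167,"z": 30,"spin": 35},{"x": -360,"y": -201,"z": 40,"spin": 42},{"x": -420,"y": -235,"z": 50,"spin": 48},{"x": -479,"y": -268,"z": 59,"spin": 53}]}}

```text
validation failed for argument at $.mo...
```

{"name": "jog_arm", "arguments": {"motion": [{"x": 0},{"x": 0}]}}

```text
validation failed for argument at $.mo...
```

```bash
python3 - <<'E'
from h import *
from workcell import camera
go([.532,-.008,.15],10.4)
c=camera("wrist");pickle.dump(c,open("w1.pkl","wb"))
R=cv2.Rodrigues(c["rvec"])[0];print("cam",(-R.T@c["tvec"]).round(3),R.round(2).tolist(),c["K"].round(1).tolist())
print(P(c,[[.532,-.008,.023],[.536,-.232,.012]]))
cv2.imwrite("pics/w1.png",cv2.resize(c["pixels"][:,:,::-1],(800,600)))
E
```

```text
pos [0.2239 0.4464 0.2084] yang 63.37 j [ 1.11  0.24  0.    1.34 -0.    1.57] shift mm [-479.1 -268.    58.9] spin 52.97
cam [0.163 0.479 0.373] [[0.45, 0.89, -0.0], [0.86, -0.43, 0.27], [0.24, -0.12, -0.96]] [[320.7, 0.0, 252.2], [0.0, 320.7, 191.2], [0.0, 0.0, 1.0]]
[[ 75.06530827 475.58238349]
 [-32.6763458  513.56476188]]
```

View pics/w1.png

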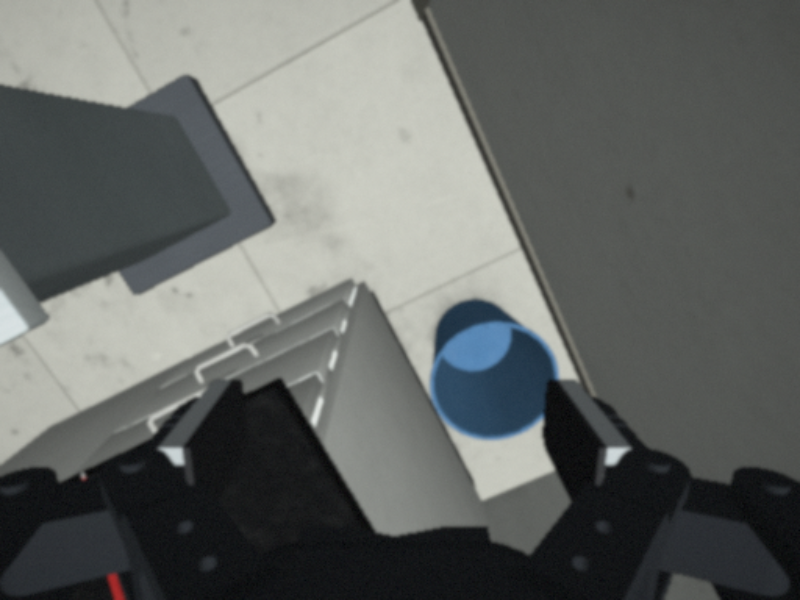

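The move was refused and the arm has not moved, so this wrist picture shows the floor beside the bench with the fingers at about (180,450) and (610,450). I'll send it again with every field filled in.

{"name": "jog_arm", "arguments": {"motion": [{"x": -60,"y": -33,"z": 0,"spin": 7,"fingers": -1},{"x": -120,"y": -67,"z": 5,"spin": 14,"fingers": -1},{"x": -180,"y": -100,"z": 10,"spin": 21,"fingers": -1},{"x": -240,"y": -134,"z": 20,"spin": 28,"fingers": -1},{"x": -300,"y": -167,"z": 30,"spin": 35,"fingers": -1},{"x": -360,"y": -201,"z": 40,"spin": 42,"fingers": -1},{"x": -420,"y": -235,"z": 50,"spin": 48,"fingers": -1},{"x": -479,"y": -268,"z": 59,"spin": 53,"fingers": -1}]}}

```text
clock: 1.15
eef_pos: [0.5037, 0.0341, 0.157]
tool_rot: [0.642, 0.767, 0.0, -0.0]
ft_force: [0.4, 2.3, -0.4]
grip_width: 0.0852
grasp_force: 0.0
```

{"name": "jog_arm", "arguments": {"motion": [{"x": 0,"y": 0,"z": 0,"spin": 0,"fingers": -1},{"x": 0,"y": 0,"z": 0,"spin": 0,"fingers": -1}]}}

```text
clock: 1.4
eef_pos: [0.5023, 0.0358, 0.1569]
tool_rot: [0.641, 0.768, -0.0, -0.001]
ft_force: [0.5, 0.5, 0.1]
grip_width: 0.0854
grasp_force: 0.0
```

```bash
python3 - <<'E'
from h import *
from workcell import camera
go([.532,-.008,.15],10.4)
c=camera("wrist");pickle.dump(c,open("w2.pkl","wb"))
print(P(c,[[.532,-.008,.023],[.536,-.232,.012]])/.64)
cv2.imwrite("pics/w2.png",cv2.resize(c["pixels"][:,:,::-1],(800,600)))
E
```

```text
pos [0.5023 0.0358 0.1569] yang 10.33 j [ 0.07  0.28 -0.08  1.21  0.    1.46] shift mm [-48.4  21.3   6.8] spin -0.07
[[426.16653753 349.85555432]
 [373.93257249 610.00058825]]
```

View pics/w2.png

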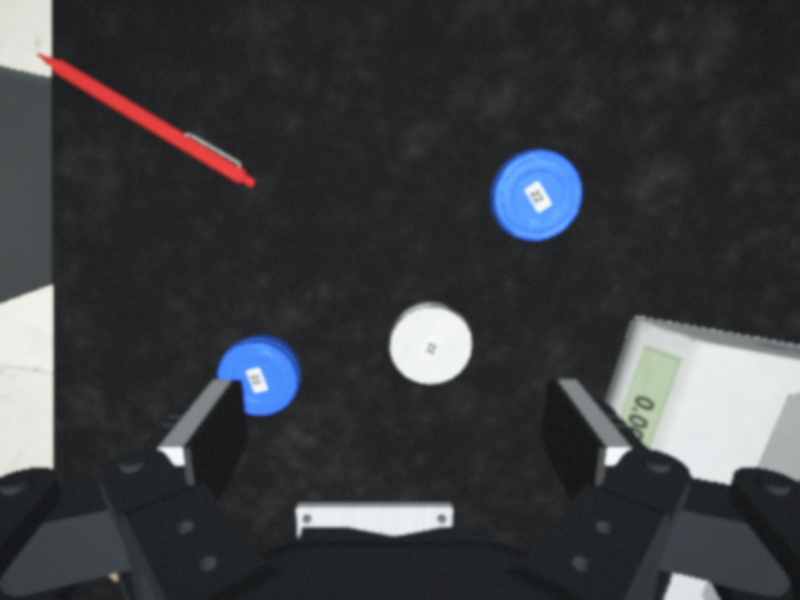

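Wrist picture: the dish lid centre is at (431,344), and the stage's near +y edge runs from (297,506) to (453,505). The blue tins at (537,195) and (260,380) are not wanted. I'll use these points to refine the positions.

```bash
python3 - <<'E'
from h import *
c=pickle.load(open("w2.pkl","rb"))
q=lambda u:(np.float64(u)+.5)*.64-.5
d=W(c,q([(431,344)]),.023)[0]; e=W(c,q([(297,506),(453,505)]),.008)
v=e[1]-e[0];a=np.arctan2(v[1],v[0]);print(d.round(4),e.round(4).tolist(),np.linalg.norm(v),np.degrees(a))
for a in(a,np.radians(10.4)): print(e.mean(0)[:2]-.088*np.array([-np.sin(a),np.cos(a)]))
go([d[0],d[1],.06],10.4)
E
```

```text
[ 0.534  -0.0034  0.023 ] [[0.4644, -0.1512, 0.008], [0.5772, -0.1297, 0.008]] 0.11484474327926948 10.771753576240034
[ 0.53722413 -0.22688988]
[ 0.53666287 -0.22699477]
pos [0.5023 0.0365 0.1572] yang 10.42 j [ 0.07  0.28 -0.08  1.21  0.    1.46] shift mm [-45.   24.1  97.2] spin 0.02
```

{"name": "jog_arm", "arguments": {"motion": [{"x": -23,"y": 12,"z": 40,"spin": 0,"fingers": -1},{"x": -45,"y": 24,"z": 80,"spin": 0,"fingers": -1},{"x": -45,"y": 24,"z": 97,"spin": 0,"fingers": -1},{"x": -45,"y": 24,"z": 97,"spin": 0,"fingers": -1},{"x": -45,"y": 24,"z": 97,"spin": 0,"fingers": -1}]}}

```text
clock: 2.08
eef_pos: [0.5351, -0.0028, 0.0616]
tool_rot: [0.639, 0.769, 0.001, 0.001]
ft_force: [-0.2, -0.2, 0.1]
grip_width: 0.0853
grasp_force: 0.0
```

```bash
python3 - <<'E'
from h import *
from workcell import camera
c=camera("wrist");pickle.dump(c,open("w3.pkl","wb"))
o,R,a=state();print(o["eef_pos"],a)
print("proj of TCP at z=.023",P(c,[*o["eef_pos"][:2],.023]))
g=cv2.cvtColor(c["pixels"],cv2.COLOR_RGB2GRAY);m=(g>100).astype(np.uint8);n,l,st,ce=cv2.connectedComponentsWithStats(m)
for k in range(1,n):
    if st[k,4]>500: print(st[k],ce[k].round(1),W(c,ce[k],.022).round(4))
cv2.imwrite("pics/w3.png",cv2.resize(c["pixels"][:,:,::-1],(800,600)))
E
```

```text
[ 0.5354744  -0.00300892  0.06188931] 10.472964376779927
proj of TCP at z=.023 [[251.13225864 209.32076874]]
[   0    1   77   55 1240] [35.5 26.6] [[0.393  0.0837 0.022 ]]
[ 308   15   87   93 6262] [350.7  61. ] [[0.5769 0.0989 0.022 ]]
[ 210  171   78   77 4773] [248.6 209.2] [[ 0.5338 -0.0036  0.022 ]]
[  407   184   105   127 10212] [465.8 247.8] [[ 0.6881 -0.0041  0.022 ]]
[  49  204   77   72 4007] [ 86.  239.8] [[ 0.4274 -0.0459  0.022 ]]
[100 243  47  56 784] [121.7 270.8] [[ 0.4533 -0.0655  0.022 ]]
[358 243  47  56 789] [382.6 270.8] [[ 0.6361 -0.032   0.022 ]]
```

View pics/w3.png

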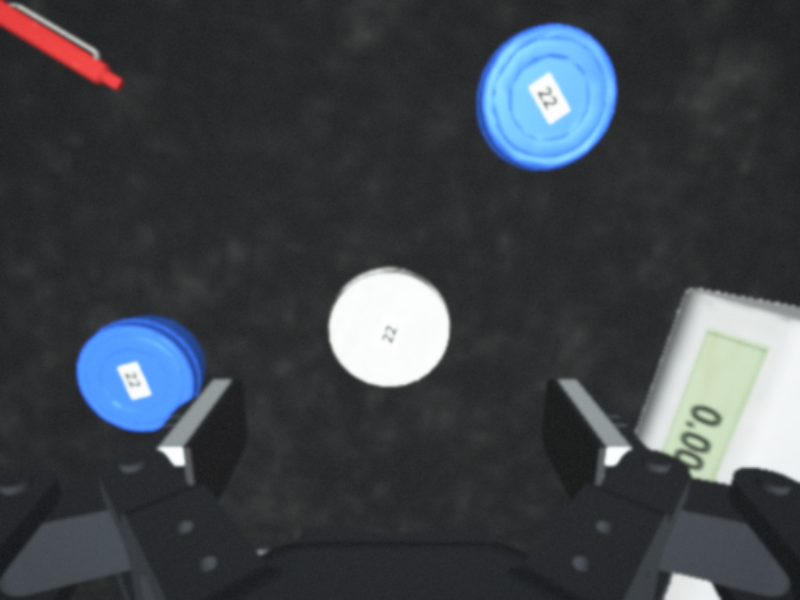

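The wrist picture shows the dish lid centred at (389,327), midway between the pads at (240,400) and (545,400). Both blue tins are clear of the fingers, so I'll descend and close.

{"name": "jog_arm", "arguments": {"motion": [{"x": 0,"y": -1,"z": 30,"spin": 0,"fingers": -1},{"x": 0,"y": -1,"z": 50,"spin": 0,"fingers": -1},{"x": 0,"y": -1,"z": 60,"spin": 0,"fingers": -1},{"x": 0,"y": -1,"z": 60,"spin": 0,"fingers": -1},{"x": 0,"y": -1,"z": 60,"spin": 0,"fingers": 1},{"x": 0,"y": -1,"z": 60,"spin": 0,"fingers": 1},{"x": 0,"y": -1,"z": 60,"spin": 0,"fingers": 1},{"x": 0,"y": -1,"z": 60,"spin": 0,"fingers": 1}]}}

```text
clock: 3.12
eef_pos: [0.5338, -0.0042, 0.0006]
tool_rot: [0.64, 0.768, 0.0, 0.0]
ft_force: [-0.4, -0.2, 0.3]
grip_width: 0.0122
grasp_force: 0.0
```

{"name": "jog_arm", "arguments": {"motion": [{"x": 0,"y": 0,"z": 0,"spin": 0,"fingers": 1},{"x": 0,"y": 0,"z": 0,"spin": 0,"fingers": 1},{"x": 0,"y": 0,"z": 0,"spin": 0,"fingers": 1},{"x": 0,"y": 0,"z": 0,"spin": 0,"fingers": 1}]}}

```text
clock: 3.62
eef_pos: [0.5337, -0.0042, 0.0004]
tool_rot: [0.64, 0.768, 0.0, 0.0]
ft_force: [0.0, 0.2, -0.3]
grip_width: 0.0001
grasp_force: 0.0
```

```bash
python3 - <<'E'
from h import *
from workcell import camera
c=camera("wrist");s=camera("side")
a=cv2.resize(c["pixels"][:,:,::-1],(400,300))
b=cv2.resize(s["pixels"][100:220,180:340,::-1],(400,300))
cv2.imwrite("pics/m4.png",np.hstack([a,b]))
pickle.dump((c,s),open("w4.pkl","wb"))
E
```

```text
(no output)
```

View pics/m4.png

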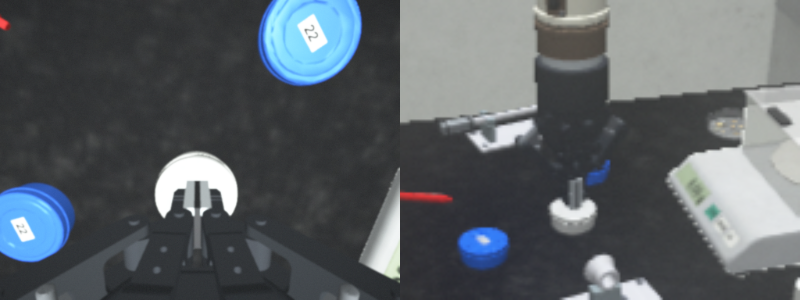

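The picture shows the fingers shut over the lid at (197,195) on the left, with the dish still upright. The tips must be higher than I took them to be, so I'll check this against the projections.

```bash
python3 - <<'E'
from h import *
c,s=pickle.load(open("w4.pkl","rb"))
o,R,a=state();x,y,z=o["eef_pos"];print(o["eef_pos"],z)
for h in(0,.012,.023,.03,.04): print(h,"wrist/400",(P(c,[x,y,h])/1.28).round(1),"sidecrop",((P(s,[x,y,h])-[180,100])*2.5+[400,0]).round(1))
g=cv2.cvtColor(c["pixels"],cv2.COLOR_RGB2GRAY)
print(g[228:280:2,236:270:2])
E
```

```text
[ 5.33675147e-01 -4.20332693e-03  3.71155857e-04] 0.00037115585740577633
0 wrist/400 [[195.7 180.8]] sidecrop [[570.6 221.1]]
0.012 wrist/400 [[195.7 187.9]] sidecrop [[570.5 212.1]]
0.023 wrist/400 [[195.6 195.3]] sidecrop [[570.5 203.7]]
0.03 wrist/400 [[195.5 200.6]] sidecrop [[570.4 198.3]]
0.04 wrist/400 [[195.4 209. ]] sidecrop [[570.4 190.5]]
[[255 255 255 255 255 255 255 255 255 255 255 255 255 255 255 255 255]
 [255 254 252 251 252 252 251 249 249 250 251 253 253 253 253 254 255]
 [255 246 195 190 190 192 166  97  85  95 156 191 192 191 194 237 255]
 [255 238 186 183 183 184 156  73  49  64 144 182 184 185 186 229 255]
 [255 232 185 185 184 183 155  71  50  64 142 183 184 184 184 222 255]
 [254 223 186 184 186 183 150  64  48  59 137 183 185 185 184 214 255]
 [246 205 184 185 185 184 150  60  45  54 134 182 183 183 184 199 246]
 [130 176 184 184 183 182 151  64  48  57 136 183 184 184 183 180 137]
 [113 177 186 185 185 182 151  64  48  60 137 183 183 186 184 177 127]
 [123 177 183 185 183 183 149  61  45  55 133 183 183 184 185 182 145]
 [134 181 184 183 184 183 146  61  48 
[... 398 characters left out ...]
186 184 184 179 127  54  49  52 114 177 182 184 182 185 177]
 [176 186 184 184 184 179 128  52  49  51 115 176 183 183 182 184 179]
 [178 187 191 193 191 187 135  58  53  58 115 184 193 193 191 189 178]
 [136 184 236 250 252 251 200  97  93  95 171 249 252 250 237 195 139]
 [ 63  94 173 245 255 255 238 128 122 126 227 255 255 249 180 104  64]
 [ 56  57  60 103 217 255 246 131 124 128 235 255 230 109  62  54  57]
 [ 62  54  56  55 106 248 245 135 122 129 234 251 119  56  54  55  58]
 [ 59  53  52  56  72 217 236 132 122 129 223 233  81  58  57  55  55]
 [ 56  54  55  56  58 133 174 125 123 125 156 156  66  56  54  55  57]
 [ 56  55  54  55  55  60 100 119 122 120 102  65  53  52  55  53  55]]
```

{"name": "jog_arm", "arguments": {"motion": [{"x": 0,"y": 0,"z": -5,"spin": 0,"fingers": -1},{"x": 0,"y": 0,"z": -5,"spin": 0,"fingers": -1},{"x": 0,"y": 0,"z": -5,"spin": 0,"fingers": -1},{"x": 0,"y": 0,"z": -5,"spin": 0,"fingers": -1},{"x": 0,"y": 0,"z": -5,"spin": 0,"fingers": -1},{"x": 0,"y": 0,"z": -5,"spin": 0,"fingers": -1},{"x": 0,"y": 0,"z": -2,"spin": 0,"fingers": -1},{"x": 0,"y": 0,"z": 2,"spin": 0,"fingers": -1}]}}

```text
clock: 4.72
eef_pos: [0.5337, -0.0042, -0.0018]
tool_rot: [0.64, 0.768, 0.0, 0.0]
ft_force: [-0.4, 0.6, 0.5]
grip_width: 0.0856
grasp_force: 0.0
```

{"name": "jog_arm", "arguments": {"motion": [{"x": 0,"y": 0,"z": 2,"spin": 0,"fingers": -1},{"x": 0,"y": 0,"z": 4,"spin": 0,"fingers": -1},{"x": 0,"y": 0,"z": 6,"spin": 0,"fingers": -1}]}}

```text
clock: 5.1
eef_pos: [0.5337, -0.0042, -0.0077]
tool_rot: [0.64, 0.768, 0.0, -0.0]
ft_force: [0.2, -0.2, -0.2]
grip_width: 0.0852
grasp_force: 0.0
```

```bash
python3 - <<'E'
from h import *
from workcell import camera
c=camera("wrist");s=camera("side")
o,R,a=state();x,y,z=o["eef_pos"];print(o["eef_pos"])
a=cv2.resize(c["pixels"][150:350,80:420,::-1],(510,300))
b=cv2.resize(s["pixels"][130:205,210:285,::-1],(300,300),interpolation=cv2.INTER_CUBIC)
cv2.imwrite("pics/m5.png",np.hstack([a,b]))
Y=R[:,1]*.0425
for k,h in((k,h) for k in(-1,1) for h in(0,.0135,.0235,.0365)): print(k,h,"side",((P(s,[x+k*Y[0],y+k*Y[1],h])-[210,130])*4+[510,0]).round(1),"wrist",((P(c,[x+k*Y[0],y+k*Y[1],h])-[80,150])*1.5).round(1))
E
```

```text
[ 0.53348628 -0.00422802 -0.00786152]
-1 0 side [[606.6 247.1]] wrist [[134.8 131.2]]
-1 0.0135 side [[606.1 230.6]] wrist [[124.7 148.2]]
-1 0.0235 side [[605.7 218.2]] wrist [[116.  162.7]]
-1 0.0365 side [[605.2 201.9]] wrist [[102.8 184.7]]
1 0 side [[717.1 221.1]] wrist [[375.3 131. ]]
1 0.0135 side [[717.4 204.9]] wrist [[385. 148.]]
1 0.0235 side [[717.6 192.8]] wrist [[393.3 162.5]]
1 0.0365 side [[717.8 176.8]] wrist [[405.8 184.4]]
```

View pics/m5.png

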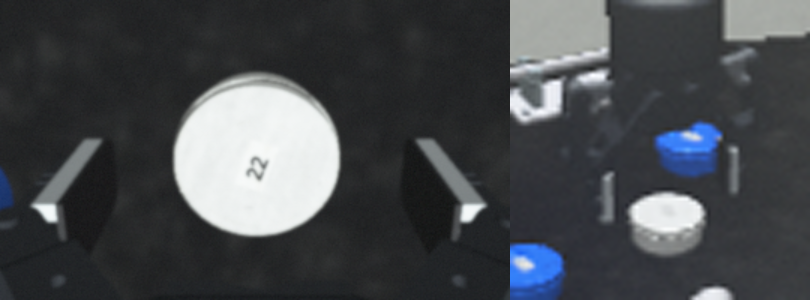

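The picture shows the lid centred at (257,160) between the pads on the left. On the right, the open finger tips at (607,220) and (734,190) are still about 2 cm up, level with the lid, so they end about 20 mm higher than the reported TCP suggests. I'll go lower in small steps and watch the force.

{"name": "jog_arm", "arguments": {"motion": [{"x": 0,"y": 0,"z": 3,"spin": 0,"fingers": -1},{"x": 0,"y": 0,"z": 6,"spin": 0,"fingers": -1},{"x": 0,"y": 0,"z": 8,"spin": 0,"fingers": -1},{"x": 0,"y": 0,"z": 8,"spin": 0,"fingers": -1}]}}

```text
clock: 5.7
eef_pos: [0.5335, -0.0042, -0.0158]
tool_rot: [0.64, 0.768, -0.0, -0.0]
ft_force: [-0.2, 0.1, 0.4]
grip_width: 0.0855
grasp_force: 0.0
```

{"name": "jog_arm", "arguments": {"motion": [{"x": 0,"y": 0,"z": 2,"spin": 0,"fingers": -1},{"x": 0,"y": 0,"z": 4,"spin": 0,"fingers": -1},{"x": 0,"y": 0,"z": 4,"spin": 0,"fingers": -1}]}}

```text
clock: 6.08
eef_pos: [0.5335, -0.0042, -0.0198]
tool_rot: [0.64, 0.768, -0.0, -0.0]
ft_force: [0.2, -0.3, 0.5]
grip_width: 0.0853
grasp_force: 0.0
```

{"name": "jog_arm", "arguments": {"motion": [{"x": 0,"y": 0,"z": 0,"spin": 0,"fingers": 1},{"x": 0,"y": 0,"z": 0,"spin": 0,"fingers": 1},{"x": 0,"y": 0,"z": 0,"spin": 0,"fingers": 1},{"x": 0,"y": 0,"z": 0,"spin": 0,"fingers": 1}]}}

```text
clock: 6.58
eef_pos: [0.5343, -0.0042, -0.019]
tool_rot: [0.64, 0.768, 0.0, 0.001]
ft_force: [-0.5, 0.7, 4.2]
grip_width: 0.046
grasp_force: 61.8
```

{"name": "jog_arm", "arguments": {"motion": [{"x": 0,"y": 0,"z": 0,"spin": 0,"fingers": 1},{"x": 0,"y": 0,"z": -10,"spin": 0,"fingers": 1},{"x": 0,"y": 0,"z": -30,"spin": 0,"fingers": 1},{"x": 0,"y": 0,"z": -60,"spin": 0,"fingers": 1},{"x": 0,"y": 0,"z": -80,"spin": 0,"fingers": 1},{"x": 0,"y": 0,"z": -80,"spin": 0,"fingers": 1}]}}

```text
clock: 7.32
eef_pos: [0.535, -0.0042, 0.062]
tool_rot: [0.64, 0.768, 0.001, 0.001]
ft_force: [-1.1, -1.0, 0.3]
grip_width: 0.046
grasp_force: 61.6
```

```bash
python3 - <<'E'
from h import *
from workcell import camera
c=camera("wrist");s=camera("side");pickle.dump((c,s),open("w6.pkl","wb"))
o,R,a=state();print(o["eef_pos"],o["grip_width"],o["grasp_force"])
g=cv2.cvtColor(c["pixels"],cv2.COLOR_RGB2GRAY)
print(P(c,o["eef_pos"]+np.array([[0,0,0],[0,0,.02],[0,0,.04]])))
m=(g>205).astype(np.uint8);n,l,st,ce=cv2.connectedComponentsWithStats(m)
for k in range(1,n):
    if st[k,4]>150: print(st[k],ce[k].round(1))
for v in range(140,300,5): print(v," ".join("%3d"%q for q in g[v,150:350:6]))
E
```

```text
[ 0.53311746 -0.00418974  0.05985237] 0.04620444804299248 61.580204793135636
[[247.23819855 229.55510961]
 [246.81800023 245.0788188 ]
 [246.28312009 264.83930657]]
[339  44  26  33 366] [351.6  59.9]
[ 459  195   53  152 4712] [492.6 276.5]
[ 199  216  108  106 9235] [252.2 268.4]
[ 77 231  20  23 211] [ 86.5 241.8]
140  36  35  31  37  42  38  38  33  34  36  37  36  36  38  37  34  40  37  37  39  40  38  39  38  43  37  37  36  35  36  35  37  36  38
145  34  34  33  43  42  40  32  35  36  37  38  40  39  40  39  38  37  37  40  38  41  39  39  41  38  40  31  37  38  40  38  35  34  36
150  41  33  34  38  40  39  36  36  36  36  38  39  41  46  40  38  38  39  40  39  44  37  36  38  37  37  33  35  38  47  39  35  33  34
155  48  44  40  40  41  41  41  41  35  39  36  36  41  45  39  38  38  40  38  39  37  35  40  39  34  35  37  37  40  44  38  39  34  30
160  51  45  42  44  39  36  38  39  37  38  37  43  45  38  42  40  40  39  40  35  40  33  37  36  36  38  40  35  35  39  36  37  40  35
165  45  42  39  42  40  36  37  35  33  37  39  43  43  39  44  45  42  35  37  
[... 2998 characters left out ...]

275  36  39  39  38  36 247  90  27 111 241 238 235 238 241 240 244 198 236 174 241 238 238 237 235 238 238 134  22  88 248  38  35  38  37
280  37  68  65  38  36 132  85  28 103 242 237 234 238 238 240 247 190 147 240 241 236 238 239 235 238 241 127  27  86 137  37  37  60  72
285  33  37  37  40  36  38  79  28  83 240 237 236 240 239 239 247 246 244 244 239 238 240 238 237 239 241 105  24  86  33  38  37  35  37
290  37  38  38  35  38  36  79  25  70 237 237 240 240 239 238 240 239 242 241 240 238 240 237 237 240 242  86  27  80  34  37  39  37  39
295  36  38  38  38  38  38  77  27  40 235 236 240 240 238 241 241 240 240 239 238 238 241 237 239 241 240  42  24  82  36  34  37  37  35
```

```bash
python3 - <<'E'
from h import *
c,s=pickle.load(open("w6.pkl","rb"))
go([.555,-.34,.18],10.4)
o,R,a=state()
Rc=cv2.Rodrigues(c["rvec"])[0];C=-Rc.T@c["tvec"]
print("cam in tool",(R.T@(C-o["eef_pos"])).round(4),"axis in tool",(R.T@Rc[2]).round(3))
# lid: fit circle r=.0265 centre in tool frame to bright contour
g=cv2.cvtColor(c["pixels"],cv2.COLOR_RGB2GRAY)
m=(g>200).astype(np.uint8);n,l,st,ce=cv2.connectedComponentsWithStats(m);k=[i for i in range(1,n) if st[i,4]>8000 and 200<ce[i][0]<300][0]
q=cv2.findContours((l==k).astype(np.uint8),cv2.RETR_EXTERNAL,cv2.CHAIN_APPROX_NONE)[0][0][:,0].astype(float)
from scipy.optimize import least_squares
th=np.linspace(0,2*np.pi,200)
def f(p):
    pts=np.c_[p[0]+.0265*np.cos(th),p[1]+.0265*np.sin(th),np.full(200,p[2])]@R.T+o["eef_pos"]
    e=P(c,pts);return np.sqrt(((q[:,None]-e[None])**2).sum(2)).min(1)
r=least_squares(f,[0,0,-.024]);print("lid in tool",r.x.round(4),r.cost,len(q))
E
```

```text
pos [ 0.5331 -0.0042  0.0599] yang 10.37 j [-0.01  0.42 -0.15  1.    0.    1.38] shift mm [-334.2  -39.  -120.2] spin -0.03
cam in tool [ 0.0696  0.0019 -0.1668] axis in tool [-0.273  0.005  0.962]
lid in tool [-0.0065  0.0026 -0.0339] 612.7176816291885 314
```

{"name": "jog_arm", "arguments": {"motion": [{"x": -20,"y": -2,"z": -50,"spin": 0,"fingers": 1},{"x": -70,"y": -8,"z": -100,"spin": 0,"fingers": 1},{"x": -120,"y": -14,"z": -120,"spin": 0,"fingers": 1},{"x": -170,"y": -20,"z": -120,"spin": 0,"fingers": 1},{"x": -220,"y": -26,"z": -120,"spin": 0,"fingers": 1},{"x": -270,"y": -32,"z": -120,"spin": 0,"fingers": 1},{"x": -310,"y": -36,"z": -120,"spin": 0,"fingers": 1},{"x": -334,"y": -39,"z": -120,"spin": 0,"fingers": 1}]}}

```text
clock: 8.43
eef_pos: [0.5543, -0.3416, 0.1778]
tool_rot: [0.641, 0.767, -0.0, -0.002]
ft_force: [-0.4, 0.1, -0.9]
grip_width: 0.046
grasp_force: 61.8
```

{"name": "jog_arm", "arguments": {"motion": [{"x": 0,"y": 0,"z": 0,"spin": 0,"fingers": 1},{"x": 0,"y": 0,"z": 0,"spin": 0,"fingers": 1},{"x": 0,"y": 0,"z": 0,"spin": 0,"fingers": 1}]}}

```text
clock: 8.8
eef_pos: [0.5554, -0.3385, 0.1801]
tool_rot: [0.64, 0.769, 0.0, -0.001]
ft_force: [0.4, 0.3, -0.5]
grip_width: 0.0458
grasp_force: 61.8
```

```bash
python3 - <<'E'
from h import *
from workcell import camera
from scipy.optimize import least_squares
c=camera("wrist");o,R,a=state();pickle.dump((c,o),open("w7.pkl","wb"))
print(o["eef_pos"],a,o["grip_width"])
g=cv2.cvtColor(c["pixels"],cv2.COLOR_RGB2GRAY)
cn=np.array([[.058,.088],[.058,-.088],[-.058,-.088],[-.058,.088]])
def pts(p):
    return np.c_[cn@np.array([[np.cos(p[2]),np.sin(p[2])],[-np.sin(p[2]),np.cos(p[2])]])+p[:2],np.full(4,.008)]
print("expect",P(c,pts([.536,-.231,.182])).round(0).tolist())
m=(g>130).astype(np.uint8);n,l,st,ce=cv2.connectedComponentsWithStats(m)
for k in range(1,n):
    if st[k,4]>300: print(k,st[k],ce[k].round(0))
E
```

```text
[ 0.55554591 -0.3385421   0.18032476] 10.454437107938135 0.04621254306527448
expect [[316.0, -46.0], [307.0, 149.0], [196.0, 149.0], [187.0, -46.0]]
1 [ 20   0  50  40 983] [47. 17.]
2 [  191     0   124   148 17300] [252.  72.]
3 [ 371  115   68   39 1920] [406. 133.]
11 [  198   207   110   134 10570] [253. 267.]
13 [ 135  223   54   50 1582] [157. 245.]
45 [367 345  38  39 833] [381. 368.]
```

```bash
cat > st.py <<'E'
from h import *
from scipy.optimize import least_squares
def fitstage(c,R,eef,b0=0.02):
    g=cv2.GaussianBlur(cv2.cvtColor(c["pixels"],cv2.COLOR_RGB2GRAY),(3,3),0).astype(float)
    def sub(v): # subpixel crossing of 130 along 1d profile, dark->bright
        i=np.where((v[:-1]<130)&(v[1:]>=130))[0]
        return i[0]+(130-v[i[0]])/(v[i[0]+1]-v[i[0]]) if len(i) else np.nan
    L=[];Rr=[];Bt=[]
    for v in range(8,140,4):
        L.append((150+sub(g[v,150:252]),v)); Rr.append((350-sub(g[v,350:252:-1]),v))
    for u in range(205,300,4): Bt.append((u,185-sub(g[185:100:-1,u])))
    Q=[np.array(x)[~np.isnan(np.array(x)).any(1)] for x in(L,Rr,Bt)]
    s=np.linspace(-1,1,2)
    def line(p,k):
        X={0:[(-.058,-.088),(-.058,.02)],1:[(.058,-.088),(.058,.02)],2:[(-.058,-.088),(.058,-.088)]}[k]
        w=np.array([[np.cos(p[2]),np.sin(p[2])],[-np.sin(p[2]),np.cos(p[2])]])
        return P(c,np.c_[np.array(X)@w+p[:2],np.full(2,.008-p[3])])   # z in biased (reported) frame
    def f(p):
        r=[]
        for k in range(3):
            a,b=line(p,k);n=np.array([b[1]-a[1],a[0]-b[0]])/np.linalg.norm(b-a);r.append((Q[k]-a)@n)
        return np.concatenate(r)
    r=least_squares(f,[.536,-.231,.182,b0],loss="soft_l1")
    return r,f,Q
if __name__=="__main__":
    c,o=pickle.load(open("w7.pkl","rb"));R=Ro.from_quat(o["tool_rot"]).as_matrix()
    r,f,Q=fitstage(c,R,o["eef_pos"])
    print("x y yaw b",r.x.round(4),np.degrees(r.x[2]).round(2),"rms",np.sqrt((f(r.x)**2).mean()).round(2),[len(q) for q in Q])
    p=np.array([*r.x[:2],.012-r.x[3]])
    print("stage pad centre in tool",(R.T@(p-o["eef_pos"])).round(4))
E
python3 st.py
```

```text
x y yaw b [ 0.5365 -0.2298  0.1836 -0.0008] 10.52 rms 0.13 [33, 33, 24]
stage pad centre in tool [0.1104 0.0011 0.1676]
```

```bash
python3 - <<'E'
from h import *
from scipy.optimize import least_squares
def arc(c,R,eef,zs=(.040,.0425,.045,None)):
    g=cv2.GaussianBlur(cv2.cvtColor(c["pixels"],cv2.COLOR_RGB2GRAY),(3,3),0).astype(float)
    q=[]
    for u in range(214,294,3):
        v=g[195:250,u]; i=np.where((v[:-1]<212)&(v[1:]>=212))[0]
        if len(i): i=i[-1]; q.append((u,195+i+(212-v[i])/(v[i+1]-v[i])))
    q=np.array(q)
    th=np.linspace(-1.4,1.4,400)
    for z in zs:
        def f(p):
            zz=z if z else p[2]
            e=P(c,np.c_[p[0]+.0265*np.cos(th),p[1]+.0265*np.sin(th),np.full(400,-zz)]@R.T+eef)
            return np.sqrt(((q[:,None]-e[None])**2).sum(2)).min(1)
        r=least_squares(f,[-.005,0] if z else [-.005,0,.04]);print(z,r.x.round(4),"rms",np.sqrt((r.fun**2).mean()).round(2),len(q))
c,s=pickle.load(open("w6.pkl","rb"))
# pose at w6 from camera itself
c7,o7=pickle.load(open("w7.pkl","rb"));R=Ro.from_quat(o7["tool_rot"]).as_matrix()
arc(c7,R,o7["eef_pos"])
E
```

```text
0.04 [-0.0026  0.0008] rms 0.24 27
0.0425 [-0.0017  0.0008] rms 0.32 27
0.045 [-0.0008  0.0008] rms 0.4 27
None [-0.0048  0.0009  0.0338] rms 0.15 27
```

{"name": "jog_arm", "arguments": {"motion": [{"x": 30,"y": 0,"z": 0,"spin": 0,"fingers": 1},{"x": 75,"y": 0,"z": 20,"spin": 0,"fingers": 1},{"x": 112,"y": 0,"z": 60,"spin": 0,"fingers": 1},{"x": 112,"y": 0,"z": 100,"spin": 0,"fingers": 1},{"x": 112,"y": 0,"z": 130,"spin": 0,"fingers": 1},{"x": 112,"y": 0,"z": 150,"spin": 0,"fingers": 1},{"x": 112,"y": 0,"z": 160,"spin": 0,"fingers": 1},{"x": 112,"y": 0,"z": 160,"spin": 0,"fingers": 1}]}}

```text
clock: 9.85
eef_pos: [0.535, -0.2291, 0.0202]
tool_rot: [0.64, 0.768, -0.0, -0.0]
ft_force: [-0.1, 0.2, -0.1]
grip_width: 0.0455
grasp_force: 61.8
```

```bash
python3 - <<'E'
from h import *
from workcell import camera
S=[.5365,-.2298];yw=10.52
go([*S,-.006],yw)
o,R,a=state()
t=camera("top")
g=cv2.cvtColor(t["pixels"],cv2.COLOR_RGB2GRAY)
# dish visible from the side camera? lid centre seen vs expected over the stage centre
s=camera("side");pickle.dump((s,o,camera("wrist")),open("w8.pkl","wb"))
h=o["eef_pos"][2]
for z in(h+.019,h+.042): print("expected dish at",z.round(3),P(s,[*S,z]).round(1))
gs=cv2.cvtColor(s["pixels"],cv2.COLOR_RGB2GRAY)
u,v=P(s,[*S,h+.042])[0].astype(int)
for r in range(v-14,v+18,2): print(r,gs[r,u-24:u+25:2])
print(u)
E
```

```text
pos [ 0.535  -0.2291  0.0202] yang 10.41 j [-0.4   0.54 -0.06  0.97  0.    0.98] shift mm [-1.   1.3 26.2] spin -0.11
expected dish at 0.039 [[272.2 225.3]]
expected dish at 0.062 [[272.5 217.1]]
203 [48 52 52 52 67 54 53 59 56 55 56 55 57 57 59 60 59 58 59 59 58 58 60 59
 60]
205 [ 49  52  52  54 147  54  53  57  57  57  56  55  56  56  60  62  69  83
  56  58  60  58  59  60  62]
207 [51 51 52 52 70 71 71 56 54 54 55 59 57 57 56 60 56 65 56 58 59 61 62 60
 62]
209 [ 52  53  52  55  58  68  68  55  55  80  57  58  58  59  57  57  57  54
 106 204  60  62  63  62  61]
211 [ 54  49  53  52  56  55  57  55  54 105  65  76  96 111 141  57  56  54
  55 131  61  60  60  61  59]
213 [ 58  55  54  53  54  56  55  58  67 236 232 235 239 239 238 231 157  55
  59 125  59  62  58  61  64]
215 [ 61  57  56  57  96  54  57  60 119 197 236 237 238 238 238 233 235 190
  61 125  61  62  64  64  65]
217 [ 58  61 130 226  83  67  57  91 123 213 235 236 223 216 236 235 234 236
 119 121  61  60  60  63  64]
219 [225 230 232 229  84  62  56  93 123 212 235 236 232 223 234 236 234 237
 224 121  60  62  60  64  63]
221 [236 234 232 224  84  54  66 102 119 214 234 236 237 237 235 238 236 236
 191 117  60  61  58  60  62]
223 [235 230 172 126 116  63  65  90 123 234 235 237 236 237 238 236 235 197
 172 230 103  62  61  62  62]
225 [234 236 176 185 169 100  59  94 137 157 161 187 217 222 208 157 148 164
 198 234 234  76  60  62  61]
227 [235 234 236 184 226 228 181 117 121 124 150 142 138 146 152 123 136 127
 221 234 234 224  63  64  61]
229 [235 235 235 236 230 192 178 174 162 135 136 138 137 136 136 132 128 158
 181 198 234 235 209  60  62]
231 [234 236 235 233 175 138 154 180 180 176 160 150 138 136 137 152 179 217
 231 224 205 234 234 209  61]
233 [234 235 236 224 179 163 176 180 180 182 180 179 178 175 178 186 219 231
 235 228 200 222 235 234 202]
272
```

```bash
python3 - <<'E'
from h import *
from scipy.optimize import least_squares
s,o,w=pickle.load(open("w8.pkl","rb"));R=Ro.from_quat(o["tool_rot"]).as_matrix();e=o["eef_pos"]
th=np.linspace(0,2*np.pi,720,endpoint=False)
g=cv2.cvtColor(s["pixels"],cv2.COLOR_RGB2GRAY).astype(float)
q=[]
for v in range(214,223): # right edge
    p=g[v,288:272:-1]; p=g[v,272:292]; i=np.where((p[:-1]>=180)&(p[1:]<180))[0]
    if len(i): i=i[0];q.append((272+i+(p[i]-180)/(p[i]-p[i+1]),v))
for u in range(268,281):
    p=g[205:218,u];i=np.where((p[:-1]<150)&(p[1:]>=150))[0]
    if len(i): i=i[-1];q.append((u,205+i+(150-p[i])/(p[i+1]-p[i])))
    p=g[218:232,u];i=np.where((p[:-1]>=190)&(p[1:]<190))[0]
    if len(i): i=i[0];q.append((u,218+i+(p[i]-190)/(p[i]-p[i+1])))
q=np.array(q);print(q.round(1).tolist())
z=e[2]+.042
def f(p):
    pp=P(s,np.c_[p[0]+.0265*np.cos(th),p[1]+.0265*np.sin(th),np.full(720,z)]);return np.sqrt(((q[:,None]-pp[None])**2).sum(2)).min(1)
r=least_squares(f,[.536,-.232],loss="soft_l1",f_scale=.5);print("dish by side",r.x.round(4),np.sqrt((f(r.x)**2).mean()))
# re-fit plate in this side picture: print tool-frame stage (side) 
for nm,S in(("side",[.5367,-.2333]),("wrist",[.5365,-.2298])): print(nm,"stage-dish in tool mm",(R.T@np.r_[np.array(S)-r.x,0]*1000).round(1))
E
```

```text
[[281.0, 214.0], [282.1, 215.0], [282.7, 216.0], [283.4, 217.0], [284.6, 218.0], [284.6, 219.0], [284.7, 220.0], [284.2, 221.0], [283.5, 222.0], [268.0, 211.8], [268.0, 224.6], [269.0, 211.5], [269.0, 224.6], [270.0, 211.5], [270.0, 224.9], [271.0, 211.4], [271.0, 225.4], [272.0, 211.4], [272.0, 225.5], [273.0, 211.4], [273.0, 225.5], [274.0, 211.3], [274.0, 225.5], [275.0, 211.4], [275.0, 225.5], [276.0, 211.1], [276.0, 225.4], [277.0, 211.2], [277.0, 224.9], [278.0, 211.9], [278.0, 224.6], [279.0, 212.5], [279.0, 224.5], [280.0, 212.9], [280.0, 224.2]]
dish by side [ 0.5354 -0.2336] 0.3395922173365515
side stage-dish in tool mm [ 0.   1.4 -0. ]
wrist stage-dish in tool mm [3.5 1.8 0. ]
```

{"name": "jog_arm", "arguments": {"motion": [{"x": 0,"y": 1,"z": 5,"spin": 0,"fingers": 1},{"x": 0,"y": 1,"z": 10,"spin": 0,"fingers": 1},{"x": 0,"y": 1,"z": 15,"spin": 0,"fingers": 1},{"x": 0,"y": 1,"z": 20,"spin": 0,"fingers": 1},{"x": 0,"y": 1,"z": 23,"spin": 0,"fingers": 1},{"x": 0,"y": 1,"z": 25,"spin": 0,"fingers": 1},{"x": 0,"y": 1,"z": 25,"spin": 0,"fingers": 1},{"x": 0,"y": 1,"z": 25,"spin": 0,"fingers": 1}]}}

```text
clock: 11.0
eef_pos: [0.5364, -0.2295, -0.0044]
tool_rot: [0.64, 0.768, 0.0, 0.0]
ft_force: [-0.3, 0.3, -1.1]
grip_width: 0.046
grasp_force: 61.8
```

{"name": "jog_arm", "arguments": {"motion": [{"x": 0,"y": 0,"z": 1,"spin": 0,"fingers": 1},{"x": 0,"y": 0,"z": 2,"spin": 0,"fingers": 1},{"x": 0,"y": 0,"z": 2,"spin": 0,"fingers": 1}]}}

```text
clock: 11.38
eef_pos: [0.5361, -0.2294, -0.0067]
tool_rot: [0.64, 0.768, -0.0, -0.0]
ft_force: [-0.5, 0.6, -0.1]
grip_width: 0.046
grasp_force: 61.8
```

{"name": "jog_arm", "arguments": {"motion": [{"x": 0,"y": 0,"z": 1,"spin": 0,"fingers": 1},{"x": 0,"y": 0,"z": 1,"spin": 0,"fingers": 1}]}}

```text
clock: 11.62
eef_pos: [0.5363, -0.2295, -0.007]
tool_rot: [0.64, 0.768, 0.0, 0.0]
ft_force: [-2.0, 0.2, 4.3]
grip_width: 0.0462
grasp_force: 62.2
```

{"name": "jog_arm", "arguments": {"motion": [{"x": 0,"y": 0,"z": 0,"spin": 0,"fingers": -1},{"x": 0,"y": 0,"z": 0,"spin": 0,"fingers": -1},{"x": 0,"y": 0,"z": 0,"spin": 0,"fingers": -1},{"x": 0,"y": 0,"z": 0,"spin": 0,"fingers": -1},{"x": 0,"y": 0,"z": -40,"spin": 0,"fingers": -1},{"x": 0,"y": 0,"z": -90,"spin": 0,"fingers": -1},{"x": 0,"y": 0,"z": -140,"spin": 0,"fingers": -1},{"x": 0,"y": 0,"z": -160,"spin": 0,"fingers": -1}]}}

```text
clock: 12.62
eef_pos: [0.538, -0.2302, 0.1564]
tool_rot: [0.64, 0.768, 0.001, 0.003]
ft_force: [-0.5, -0.2, -1.0]
grip_width: 0.0852
grasp_force: 0.0
```

```bash
python3 - <<'E'
from h import *
from workcell import camera
from scipy.optimize import least_squares
s=camera("side");t=camera("top");w=camera("wrist");o,R,a=state();pickle.dump((s,t,w,o),open("w9.pkl","wb"));print(o["eef_pos"])
th=np.linspace(0,2*np.pi,720,endpoint=False);z=.035
for nm,c,S in(("side",s,[.5367,-.2333]),("wrist",w,[.5365,-.2298])):
    g=cv2.GaussianBlur(cv2.cvtColor(c["pixels"],cv2.COLOR_RGB2GRAY),(3,3),0).astype(float)
    e=P(c,np.c_[S[0]+.0265*np.cos(th),S[1]+.0265*np.sin(th),np.full(720,z)]);x0,y0=e.min(0).astype(int)-5;x1,y1=e.max(0).astype(int)+6
    m=(g[y0:y1,x0:x1]>215).astype(np.uint8);print(nm,e.mean(0),x0,y0)
    for r in m[::(2 if nm=="wrist" else 1),::2 if nm=="wrist" else 1]: print("".join(".#"[k] for k in r))
E
```

```text
[ 0.53705459 -0.22975412  0.15346877]
side [272.65566093 227.84045004] 255 215
..............###########..........
...............###########.........
...............############........
................############.......
.................###########.......
.................############......
.................#############.....
..............#################....
............####################...
..........#######################..
.........#########################.
........###########################
...##...###########################
####....######################.####
##......#####################...###
#.......######################...##
.........#######################..#
..........#######################..
............#####################..
..............##########.########..
..................##......########.
...........................########
............................#######
............................####...
.............................#.....
...................................
wrist [248.50916014 178.12561024] 214 144
####...######################..####
###....
[... 480 characters left out ...]
##############..
.....############################..
.....############################..
....#############...############...
....#############...############...
....#############...#############..
....##############.#############...
....############################...
.....###########################...
.....##########################....
.......#######################.....
#......#######################.....
##......#######################...#
##...#...###################.##..##
###......##################.....###
####.......###############.....####
######.......###########......#####
#######......................######
#########..................########
############............###########
```

{"name": "jog_arm", "arguments": {"motion": [{"x": 30,"y": -2,"z": 0,"spin": -5,"fingers": -1},{"x": 85,"y": -5,"z": 0,"spin": -15,"fingers": -1},{"x": 140,"y": -8,"z": 0,"spin": -25,"fingers": -1},{"x": 195,"y": -11,"z": 0,"spin": -35,"fingers": -1},{"x": 250,"y": -15,"z": 0,"spin": -45,"fingers": -1},{"x": 305,"y": -18,"z": 0,"spin": -55,"fingers": -1},{"x": 360,"y": -21,"z": 0,"spin": -65,"fingers": -1},{"x": 410,"y": -24,"z": 0,"spin": -75,"fingers": -1}]}}

```text
clock: 13.78
eef_pos: [0.4369, 0.1708, 0.1504]
tool_rot: [0.037, 0.999, -0.001, -0.002]
ft_force: [1.2, 0.3, 0.7]
grip_width: 0.0858
grasp_force: 0.0
```

```bash
python3 -c "
from h import *
go([.43,.209,.153],103.3)"
```

```text
pos [0.4369 0.1708 0.1504] yang 85.72 j [ 0.37  0.22 -0.18  1.17  0.    0.45] shift mm [ 9.8 37.5 -2.6] spin -17.58
```

{"name": "jog_arm", "arguments": {"motion": [{"x": 5,"y": 20,"z": 0,"spin": -9,"fingers": -1},{"x": 10,"y": 37,"z": 0,"spin": -18,"fingers": -1},{"x": 10,"y": 37,"z": 0,"spin": -18,"fingers": -1},{"x": 10,"y": 37,"z": 0,"spin": -18,"fingers": -1}]}}

```text
clock: 14.28
eef_pos: [0.4313, 0.2064, 0.1513]
tool_rot: [-0.115, 0.993, -0.001, -0.001]
ft_force: [-0.3, 0.3, -0.6]
grip_width: 0.0856
grasp_force: 0.0
```

```bash
python3 - <<'E'
from h import *
from workcell import camera
go([.43,.209,.153],103.3)
w=camera("wrist");o,R,a=state();pickle.dump((w,o),open("w10.pkl","wb"))
g=cv2.cvtColor(w["pixels"],cv2.COLOR_RGB2GRAY)
print("proj grip, end, shaft, restcorners",P(w,[[.43,.209,.034],[.4086,.2040,.034],[.4514,.2141,.034],[.4514-.015,.2141,.006]]).round(0).tolist())
for v in range(90,300,6): print(v," ".join("%3d"%q for q in g[v,190:320:4]))
E
```

```text
pos [0.4313 0.2064 0.1513] yang 103.23 j [ 0.45  0.23 -0.16  1.18 -0.    0.22] shift mm [ 0.6  2.8 -1.7] spin -0.07
proj grip, end, shaft, restcorners [[255.0, 178.0], [255.0, 154.0], [255.0, 201.0], [258.0, 179.0]]
90  39  36  35  33  36  36  36  35  32  33  35  34  31  34  38  35  36  34  34  39  38  40  39  41  39  44  43  39  39  34  36  37  36
96  38  32  35  35  39  35  38  37  35  36  36  36  36  34  37  33  40  39  35  36  38  42  39  36  39  38  42  38  35  37  42  34  34
102  37  37  39  37  35  40  44  38  35  35  40  39  39  39  34  32  33  34  38  38  38  37  38  38  39  34  40  35  37  35  39  40  37
108  36  34  37  37  38  38  38  40  36  36  39  37  36  35  34  37  37  34  39  39  40  39  38  35  36  35  38  42  37  38  35  37  38
114  36  35  36  38  33  42  41  38  36  36  41  44  42  34  36  35  37  35  36  42  45  42  38  38  35  39  42  40  36  36  35  35  33
120  40  39  38  40  39  42  43  44  39  41  38  37  38  38  42  36  39  40  43  42  43  39  36  36  36  35  38  36  36  39  39  36  42
126  39  41  42  42  41  44  44  47  45  46  40  38  39  41  36  40  4
[... 3173 characters left out ...]
  45  41  36  38  38
270  44  43  44  41  39  37  35  35  41  38 165 236 239 236 238 207 237 233 239 238 236 240 239 129  34  38  33  39  34  35  34  41  39
276  41  37  41  40  34  36  36  36  39  38 166 237 239 236 239 206 236 233 238 237 235 238 239 129  38  37  38  35  36  34  33  42  40
282  39  44  40  36  38  38  35  41  43  41 163 237 240 236 238 204 236 234 238 237 235 239 238 103  37  35  37  37  37  34  33  38  76
288  39  40  40  43  37  42  40  39  40  41 157 236 238 236 238 210 235 233 238 236 234 237 237  98  34  33  34  37  34  37  33  36 202
294  41  41  36  39  41  38  34  37  39  40 129 237 239 236 239 222 234 233 238 236 233 237 237  80  38  36  36  33  38  33  33  78 240
```

{"name": "jog_arm", "arguments": {"motion": [{"x": 0,"y": 2,"z": 40,"spin": 0,"fingers": -1},{"x": 0,"y": 2,"z": 85,"spin": 0,"fingers": -1},{"x": 0,"y": 2,"z": 120,"spin": 0,"fingers": -1},{"x": 0,"y": 2,"z": 140,"spin": 0,"fingers": -1},{"x": 0,"y": 2,"z": 152,"spin": 0,"fingers": -1},{"x": 0,"y": 2,"z": 152,"spin": 0,"fingers": -1},{"x": 0,"y": 2,"z": 152,"spin": 0,"fingers": -1}]}}

```text
clock: 15.2
eef_pos: [0.4323, 0.2094, 0.0013]
tool_rot: [-0.116, 0.993, 0.0, 0.001]
ft_force: [0.0, 0.7, 0.4]
grip_width: 0.0851
grasp_force: 0.0
```

{"name": "jog_arm", "arguments": {"motion": [{"x": 0,"y": 0,"z": 0,"spin": 0,"fingers": 1},{"x": 0,"y": 0,"z": 0,"spin": 0,"fingers": 1},{"x": 0,"y": 0,"z": 0,"spin": 0,"fingers": 1},{"x": 0,"y": 0,"z": 0,"spin": 0,"fingers": 1},{"x": 0,"y": 0,"z": 0,"spin": 0,"fingers": 1},{"x": 0,"y": 0,"z": 0,"spin": 0,"fingers": 1}]}}

```text
clock: 15.95
eef_pos: [0.4314, 0.2092, 0.0005]
tool_rot: [-0.116, 0.993, 0.0, 0.0]
ft_force: [-0.7, 0.3, 1.5]
grip_width: 0.0129
grasp_force: 60.3
```

{"name": "jog_arm", "arguments": {"motion": [{"x": 0,"y": 0,"z": -5,"spin": 0,"fingers": 1},{"x": 0,"y": 0,"z": -15,"spin": 0,"fingers": 1},{"x": 0,"y": 0,"z": -35,"spin": 0,"fingers": 1},{"x": 0,"y": 0,"z": -65,"spin": 0,"fingers": 1},{"x": 0,"y": 0,"z": -95,"spin": 0,"fingers": 1},{"x": 0,"y": 0,"z": -115,"spin": 0,"fingers": 1},{"x": 0,"y": 0,"z": -120,"spin": 0,"fingers": 1},{"x": 0,"y": 0,"z": -120,"spin": 0,"fingers": 1}]}}

```text
clock: 16.95
eef_pos: [0.4313, 0.2092, 0.1204]
tool_rot: [-0.116, 0.993, 0.0, 0.0]
ft_force: [0.3, 0.1, -1.7]
grip_width: 0.0124
grasp_force: 60.1
```

```bash
python3 - <<'E'
from h import *
from workcell import camera
S=np.array([.5365,-.2298]);ya=np.radians(10.52);yd=np.array([-np.sin(ya),np.cos(ya)])
G=S+yd*.30;print("pre-insert grip",G)
go([*G,.15],10.52)
s=camera("side");o,R,a=state();pickle.dump((s,o),open("w11.pkl","wb"));print(o["grip_width"],o["grasp_force"])
e=o["eef_pos"];rd=-R[:,0]
g=cv2.cvtColor(s["pixels"],cv2.COLOR_RGB2GRAY)
for k in (.05,.1,.15,.188):
    u,v=P(s,e+[0,0,.034]+rd*k)[0];print(k,(u.round(1),v.round(1)),g[int(v)-12:int(v)+13,int(round(u))])
E
```

```text
pre-insert grip [0.48172638 0.06515737]
pos [0.4313 0.2092 0.1204] yang 103.37 j [ 0.45  0.26 -0.21  1.1   0.    0.22] shift mm [ -15.8 -151.7  -29.6] spin -87.15
0.012193124509724148 60.07689714431763
0.05 (np.float64(214.3), np.float64(110.8)) [169 170 169 169 169 168 168 170 170 169 170 168 209 188 140 119 163 171
 169 170 171 169 169 169 168]
0.1 (np.float64(229.2), np.float64(108.4)) [168 168 168 169 171 171 170 172 170 171 168 168 226 172 125 163 169 169
 168 167 168 169 169 169 170]
0.15 (np.float64(243.5), np.float64(106.0)) [169 170 170 169 170 168 170 172 171 171 169 212 201 145 165 170 171 173
 171 171 172 172 170 169 169]
0.188 (np.float64(254.1), np.float64(104.3)) [170 169 169 170 169 169 171 170 168 169 169 170 176 127 164 169 166 170
 171 170 170 170 171 170 168]
```

{"name": "jog_arm", "arguments": {"motion": [{"x": 0,"y": 0,"z": 0,"spin": 6,"fingers": 1},{"x": 0,"y": 0,"z": 0,"spin": 16,"fingers": 1},{"x": 0,"y": 0,"z": 0,"spin": 26,"fingers": 1},{"x": 0,"y": 0,"z": 0,"spin": 36,"fingers": 1},{"x": 0,"y": 0,"z": 0,"spin": 46,"fingers": 1},{"x": 0,"y": 0,"z": 0,"spin": 56,"fingers": 1},{"x": 0,"y": 0,"z": 0,"spin": 66,"fingers": 1},{"x": 0,"y": 0,"z": 0,"spin": 76,"fingers": 1}]}}

```text
clock: 18.0
eef_pos: [0.4305, 0.2088, 0.119]
tool_rot: [0.522, 0.853, -0.001, -0.001]
ft_force: [0.9, -0.4, -0.8]
grip_width: 0.0123
grasp_force: 60.1
```

{"name": "jog_arm", "arguments": {"motion": [{"x": 0,"y": 0,"z": 0,"spin": 9,"fingers": 1},{"x": 0,"y": 0,"z": 0,"spin": 15,"fingers": 1},{"x": 0,"y": 0,"z": 0,"spin": 17,"fingers": 1},{"x": 0,"y": 0,"z": 0,"spin": 17,"fingers": 1}]}}

```text
clock: 18.5
eef_pos: [0.431, 0.209, 0.1197]
tool_rot: [0.64, 0.768, -0.001, -0.0]
ft_force: [0.2, 0.7, -0.8]
grip_width: 0.0125
grasp_force: 60.1
```

```bash
python3 -c "
from h import *
go([.4817,.0652,.0325],10.52)"
```

```text
pos [0.431  0.209  0.1197] yang 10.43 j [ 0.45  0.26 -0.21  1.1   0.    1.84] shift mm [-150.6   24.    87.2] spin -0.09
```

{"name": "jog_arm", "arguments": {"motion": [{"x": -40,"y": 6,"z": 0,"spin": 0,"fingers": 1},{"x": -90,"y": 14,"z": 0,"spin": 0,"fingers": 1},{"x": -135,"y": 21,"z": 10,"spin": 0,"fingers": 1},{"x": -151,"y": 24,"z": 40,"spin": 0,"fingers": 1},{"x": -151,"y": 24,"z": 80,"spin": 0,"fingers": 1},{"x": -151,"y": 24,"z": 107,"spin": 0,"fingers": 1},{"x": -151,"y": 24,"z": 107,"spin": 0,"fingers": 1},{"x": -151,"y": 24,"z": 107,"spin": 0,"fingers": 1}]}}

```text
clock: 19.5
eef_pos: [0.483, 0.0652, 0.0142]
tool_rot: [0.64, 0.768, 0.0, 0.0]
ft_force: [0.9, 0.5, -0.3]
grip_width: 0.0124
grasp_force: 60.0
```

```bash
python3 - <<'E'
from h import *
from workcell import camera
go([.4817,.0652,.0125],10.52)
s=camera("side");t=camera("top");o,R,a=state();pickle.dump((s,t,o),open("w12.pkl","wb"))
e=o["eef_pos"];rd=-R[:,0]
for nm,c in(("side",s),("top",t)):
    g=cv2.cvtColor(c["pixels"],cv2.COLOR_RGB2GRAY)
    for k in (.05,.08,.11,.14,.17,.188,.2):
        u,v=P(c,e+[0,0,.0335]+rd*k)[0];iu,iv=int(round(u)),int(round(v))
        print(nm,k,(u.round(1),v.round(1)),"col",iu-10,g[iv,iu-10:iu+11],"row",iv-8,g[iv-8:iv+9,iu])
E
```

```text
pos [0.483  0.0652 0.0142] yang 10.4 j [ 0.13  0.39 -0.33  0.84  0.    1.52] shift mm [ 0.3 -1.3  1.7] spin -0.12
side 0.05 (np.float64(232.1), np.float64(171.7)) col 222 [ 48  49  49  50  49  51  55  70 121 189 226 233 206  57  51  50  50  49
  48  50  51] row 164 [ 62  75  76  80  64 118 204 230 226 199 146  95  62  48  48  49  49]
side 0.08 (np.float64(236.1), np.float64(176.7)) col 226 [ 51  48  50  51  48  47  48  64 122 191 227 232 198  73  48  50  48  48
  49  51  49] row 169 [ 52  49  49  51  52 114 206 232 227 203 148  99  62  50  48  48  48]
side 0.11 (np.float64(240.3), np.float64(181.9)) col 230 [ 48  48  47  47  47  48  50  65 124 192 227 233 200  78  48  48  52  52
  50  53  50] row 174 [ 52  52  50  48  49 156 211 234 227 203 151 101  65  51  50  53  53]
side 0.14 (np.float64(244.8), np.float64(187.4)) col 235 [ 49  48  51  49  52  51  68 126 192 226 231 203  98  52  51  53  53  54
  53  52  55] row 179 [ 49  50  50  48  53  53 149 210 231 228 214 170 114  69  51  49  51]
side 0.17 (np.float64(249.4), np.float64(193.1)) col 239 [ 51  50  51  52  49  49  51  72 135 202 
[... 1375 characters left out ...]
7  20  24  68 145 207 221 198 134  63  31  26  24  19]
top 0.17 (np.float64(254.8), np.float64(198.1)) col 245 [ 91 110 118 124 147 166 185 195 200 206 212 219 220 215 204 170 110  54
  28  25  22] row 190 [ 31  21  27  23  25  34  91 169 212 216 182 111  52  23  26  29  23]
top 0.188 (np.float64(261.2), np.float64(196.8)) col 251 [109 117 126 146 169 186 194 195 190 157 101  43  30  26  24  27  39  93
 174 222 228] row 189 [ 29  26  25  27  21  26  29  56 101 110  76  43  22  31  28  33  24]
top 0.2 (np.float64(265.4), np.float64(195.9)) col 255 [ 91 109 120 118 110  99  56  31  26  27  31  27  37  88 171 217 227 227
 226 224 219] row 188 [36 34 30 25 33 23 25 22 31 24 22 30 28 25 32 26 30]
```

{"name": "jog_arm", "arguments": {"motion": [{"x": 0,"y": -1.5,"z": 2,"spin": 0,"fingers": 1},{"x": -15,"y": -1.5,"z": 2,"spin": 0,"fingers": 1},{"x": -30,"y": -1.5,"z": 2,"spin": 0,"fingers": 1},{"x": -40,"y": -1.5,"z": 2,"spin": 0,"fingers": 1},{"x": -46,"y": -1.5,"z": 2,"spin": 0,"fingers": 1},{"x": -52,"y": -1.5,"z": 2,"spin": 0,"fingers": 1},{"x": -52,"y": -1.5,"z": 2,"spin": 0,"fingers": 1}]}}

```text
clock: 20.48
eef_pos: [0.4901, 0.0132, 0.0113]
tool_rot: [0.641, 0.768, 0.0, -0.0]
ft_force: [-0.2, -0.1, -0.9]
grip_width: 0.0127
grasp_force: 60.0
```

{"name": "jog_arm", "arguments": {"motion": [{"x": -5,"y": 0,"z": 0,"spin": 0,"fingers": 1},{"x": -10,"y": 0,"z": 0,"spin": 0,"fingers": 1},{"x": -10,"y": 0,"z": 0,"spin": 0,"fingers": 1}]}}

```text
clock: 20.85
eef_pos: [0.492, 0.0035, 0.0114]
tool_rot: [0.64, 0.768, 0.0, 0.0]
ft_force: [0.7, -1.0, -0.2]
grip_width: 0.0122
grasp_force: 60.0
```

```bash
python3 - <<'E'
from h import *
S=np.array([.5365,-.2298]);ya=np.radians(10.52);yd=np.array([-np.sin(ya),np.cos(ya)])
o,R,a=state();d=o["eef_pos"][:2]-S;print("stage y",(d@yd).round(4),"x",(d@[yd[1],-yd[0]]).round(4),"z rod",(o["eef_pos"][2]+.0335).round(4),a,o["ft_force"].round(1),o["ft_torque"].round(2))
E
```

```text
stage y 0.2375 x -0.0011 z rod 0.0449 10.348158430944636 [ 0.7 -1.  -0.2] [ 0.01  0.05 -0.05]
```

{"name": "jog_arm", "arguments": {"motion": [{"x": -8,"y": 0.5,"z": -0.5,"spin": 0,"fingers": 1},{"x": -16,"y": 0.5,"z": -0.5,"spin": 0,"fingers": 1},{"x": -24,"y": 0.5,"z": -0.5,"spin": 0,"fingers": 1},{"x": -32,"y": 0.5,"z": -0.5,"spin": 0,"fingers": 1},{"x": -40,"y": 0.5,"z": -0.5,"spin": 0,"fingers": 1},{"x": -40,"y": 0.5,"z": -0.5,"spin": 0,"fingers": 1},{"x": -40,"y": 0.5,"z": -0.5,"spin": 0,"fingers": 1}]}}

```text
clock: 21.72
eef_pos: [0.4995, -0.0355, 0.0119]
tool_rot: [0.64, 0.768, 0.0, -0.0]
ft_force: [0.2, 0.6, -0.7]
grip_width: 0.0126
grasp_force: 60.0
```

```bash
python3 - <<'E'
from h import *
from workcell import camera
S=np.array([.5365,-.2298]);ya=np.radians(10.52);yd=np.array([-np.sin(ya),np.cos(ya)])
o,R,a=state();d=o["eef_pos"][:2]-S;print("stage y",(d@yd).round(4),"x",(d@[yd[1],-yd[0]]).round(4),"z rod",(o["eef_pos"][2]+.0335).round(4),a,o["ft_force"].round(1),o["ft_torque"].round(2))
s=camera("side");t=camera("top");pickle.dump((s,t,o),open("w13.pkl","wb"))
s0=pickle.load(open("w9.pkl","rb"))
e=o["eef_pos"];rd=-R[:,0]
for nm,c,c0 in(("side",s,s0[0]),("top",t,s0[1])):
    D=np.abs(c["pixels"].astype(int)-c0["pixels"]).max(2)
    for k in (.15,.165,.175,.188,.2):
        u,v=P(c,e+[0,0,.0335]+rd*k)[0];iu,iv=int(round(u)),int(round(v))
        print(nm,k,(u.round(1),v.round(1)),"diff rows",iv-7,D[iv-7:iv+8,iu],"cols",iu-9,D[iv,iu-9:iu+10])
E
```

```text
stage y 0.1978 x -0.0009 z rod 0.0454 10.361150961083796 [ 0.2  0.6 -0.7] [ 0.01 -0.03  0.03]
side 0.15 (np.float64(262.5), np.float64(211.9)) diff rows 205 [ 1  1  1  1  2 26  3 13 54 66 19  1  1  1  2] cols 253 [ 2  2  1  1  2  1  1 29 55 13  5 15 31  2  2  2  4  0  2]
side 0.165 (np.float64(265.3), np.float64(215.3)) diff rows 208 [  2   1   1  13  31  41  84 112 108  69  27   3   1   1   0] cols 256 [  2   1   1   1   2   5  19   3  61 112 122 111  37   1   1   1   0   0
   1]
side 0.175 (np.float64(267.2), np.float64(217.7)) diff rows 211 [  1   2  12  53 111 126 128 121  88  35   6   2   1   1   1] cols 258 [  2   3   0   2   1   2   2  27  82 121 114  75  29   1   1   1   0   1
   1]
side 0.188 (np.float64(269.7), np.float64(220.9)) diff rows 214 [ 1  1  1 16 29 83 70 43 15  1  0  1  1  0  1] cols 261 [ 1  1  2  0  1  1  6 19 52 43 21  0  2  1  1  0  1  1  1]
side 0.2 (np.float64(272.1), np.float64(223.9)) diff rows 217 [0 1 1 0 0 1 0 1 0 0 0 1 1 1 1] cols 263 [2 1 1 1 1 0 1 0 1 1 0 0 1 1 1 1 1 0 0]
top 0.15 (np.float64(284.0), np.float64(193.2)) diff rows 186 [29 30 35 34 35 34 42 42 46 36 32 31 31 34 37] cols 275 [34 35 33 32 36 31 32 30 36 42 53 45 40 41 42 48 65 74 76]
top 0.165 (np.float64(289.3), np.float64(192.1)) diff rows 185 [30 31 28 37 38 30 28 36 42 36 47 59 71 78 77] cols 280 [36 31 32 31 42 45 36 39 34 36 48 67 90 92 73 59 49 32 25]
top 0.175 (np.float64(292.8), np.float64(191.4)) diff rows 184 [ 59  68  86 102 105 103  93  90  92  76  48  43  37  30  23] cols 284 [34 30 27 21 23 28 38 60 87 90 75 65 51 42 30 22 13  9  6]
top 0.188 (np.float64(297.4), np.float64(190.4)) diff rows 183 [48 57 71 79 79 67 58 50 42 32 31 28 22 19 12] cols 288 [26 30 31 42 72 93 86 68 59 50 42 28  9 15 15  7  5  8  6]
top 0.2 (np.float64(301.6), np.float64(189.6)) diff rows 183 [48 45 34 32 27 20 11 15  6  8  8  8  9  8  8] cols 293 [93 86 68 59 50 42 28  9 15 15  7  5  8  6  6  9 11 29 33]
```

{"name": "jog_arm", "arguments": {"motion": [{"x": -8,"y": 0.5,"z": -0.3,"spin": 0,"fingers": 1},{"x": -17,"y": 0.5,"z": -0.3,"spin": 0,"fingers": 1},{"x": -26,"y": 0.5,"z": -0.3,"spin": 0,"fingers": 1},{"x": -35,"y": 0.5,"z": -0.3,"spin": 0,"fingers": 1},{"x": -44,"y": 0.5,"z": -0.3,"spin": 0,"fingers": 1},{"x": -52,"y": 0.5,"z": -0.3,"spin": 0,"fingers": 1},{"x": -58,"y": 0.5,"z": -0.3,"spin": 0,"fingers": 1},{"x": -62,"y": 0.5,"z": -0.3,"spin": 0,"fingers": 1}]}}

```text
clock: 22.82
eef_pos: [0.5113, -0.0968, 0.0122]
tool_rot: [0.64, 0.768, 0.0, -0.0]
ft_force: [-0.2, -0.1, -1.5]
grip_width: 0.0125
grasp_force: 60.0
```

{"name": "jog_arm", "arguments": {"motion": [{"x": -6,"y": 0,"z": 0,"spin": 0,"fingers": 1},{"x": -12,"y": 0,"z": 0,"spin": 0,"fingers": 1},{"x": -12,"y": 0,"z": 0,"spin": 0,"fingers": 1}]}}

```text
clock: 23.2
eef_pos: [0.5136, -0.1086, 0.0122]
tool_rot: [0.641, 0.768, 0.0, 0.0]
ft_force: [-0.5, 0.2, -0.4]
grip_width: 0.0125
grasp_force: 60.0
```

Tip is past the far funnel with no force. I'll push the last stretch.

{"name": "jog_arm", "arguments": {"motion": [{"x": -6,"y": 0,"z": 0,"spin": 0,"fingers": 1},{"x": -12,"y": 0,"z": 0,"spin": 0,"fingers": 1},{"x": -18,"y": 0,"z": 0,"spin": 0,"fingers": 1},{"x": -22,"y": 0,"z": 0,"spin": 0,"fingers": 1},{"x": -22,"y": 0,"z": 0,"spin": 0,"fingers": 1},{"x": -22,"y": 0,"z": 0,"spin": 0,"fingers": 1},{"x": -22,"y": 0,"z": 0,"spin": 0,"fingers": 1}]}}

```text
clock: 24.08
eef_pos: [0.5173, -0.1297, 0.0122]
tool_rot: [0.64, 0.768, -0.0, -0.0]
ft_force: [0.1, -0.8, 0.3]
grip_width: 0.0121
grasp_force: 60.0
```

```bash
python3 - <<'E'
from h import *
from workcell import camera
S=np.array([.5365,-.2298]);ya=np.radians(10.52);yd=np.array([-np.sin(ya),np.cos(ya)])
o,R,a=state();d=o["eef_pos"][:2]-S;print("stage y",(d@yd).round(4),"x",(d@[yd[1],-yd[0]]).round(4),"z rod",(o["eef_pos"][2]+.0335).round(4),a,o["ft_force"].round(1),o["grasp_force"],np.abs(o["joint_vel"]).max())
s=camera("side");s0=pickle.load(open("w9.pkl","rb"))[0]
D=np.abs(s["pixels"].astype(int)-s0["pixels"]).max(2)
for y in(-.065,-.07,-.074,-.078,-.082,-.086,-.09,-.1):
    u,v=P(s,[*(np.array([.5367,-.2333])+yd*y),.046])[0].round().astype(int);print(y,(u,v),D[v-6:v+7,u],D[v,u-6:u+7])
# dish lid region change
u,v=P(s,[.5367,-.2333,.035])[0].astype(int);
for r in range(v-9,v+10): print("".join("#" if q>25 else "." for q in D[r,u-14:u+15]))
E
```

```text
stage y 0.1019 x -0.0006 z rod 0.0457 10.383379404116669 [ 0.1 -0.8  0.3] 60.03937840461731 0.001974857038427741
-0.065 (np.int64(287), np.int64(241)) [ 1  0  1  0  1 20  9  3 24 61 46  8  1] [ 2  1  0  2  4  2  9 22 34  3  1  2  1]
-0.07 (np.int64(288), np.int64(243)) [ 1  2  0 33 22 11  4 13 16 10  2  2  1] [ 1  1 13 61 68 24  4 17 60 57  2  1  0]
-0.074 (np.int64(289), np.int64(244)) [ 1  1 13 34 32 17 39 70 56 11  3  1  3] [ 1  3 37 72 61 13 39 82 59 23  1  1  1]
-0.078 (np.int64(290), np.int64(245)) [  1   2   3  47  60  82 103 107  35   1   1   1   2] [  1   6  29  46  16  70 103 100  18   1   1   1   1]
-0.082 (np.int64(291), np.int64(246)) [  1   1   4  57  59 100 121  52   5   2   1   1   1] [  1   4   8  10  56 107 121  40   1   1   1   1   1]
-0.086 (np.int64(292), np.int64(248)) [ 1  2 23 18 40 24  5  0  2  1  3  1  1] [2 1 2 3 1 5 5 0 1 1 1 0 0]
-0.09 (np.int64(293), np.int64(249)) [1 1 1 1 1 0 1 1 2 1 2 1 1] [2 1 1 1 2 0 1 1 2 1 0 0 1]
-0.1 (np.int64(295), np.int64(252)) [1 0 1 2 2 1 1 1 0 1 1 1 1] [1 1 1 3 1 1 1 2 1 1 1 1 1]
........#####................
.........####................
..........####...............
............###..............
...........##................
...........###...............
............##...............
.............##..............
..............##.............
...............#.............
................#............
................##...........
.................##..........
..................##.........
...................##........
...................##........
....................#........
.............................
.............................
```

```bash
python3 -c "
from workcell import bot
print(bot.job_done())"
```

```text
the job is handed in; nothing more can be done
None
```

I handed the job in at about 24 s; no verdict came back. By camera, the dish is seated between its four pins, and the rod is through both bushings with its tip about 14 mm past the far outlet. The grip is still held at 60 N, and I saw no sign of contact with the dish or bystanders.

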